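# Stamp the stock plate and hang up the flange rings

## Task

Stamp the stock plate that lies in the hand press: tap its ends from left and right until its middle is centred on the guide's marks under the stamp (a plate stamped off centre is spoiled), swing the lever down to its stop and let it spring back up. Hang every flange ring lying on the bench on the slanted arm of the stand, then hang the stamped plate on the same arm by its hole, in front of the rings with its stamped upper face outward, everything hanging free and still. Do not knock over the brass coupling or the bottle standing about.

Things in the scene. Friction and masses are not known exactly. Their poses are not given: they have to be found in the camera images.
- press: Green hand-lever stamping press, fixed. Origin on the bench under the middle of its guide; x from the lever's grip (front) to the column (back), y to its left, z up. Base x -70 to 130, 100 mm wide, 18 mm high. C-frame 36 mm wide: column x 67 to 123, overhead arm z 150 to 195 mm from x = -22 back. Underside of the stamp (30 x 28 mm, over the origin) z = 76 mm at rest, 46 mm when down.
- mark (a point): Middle of the press's guide, on its top surface, 40 mm above the bench, under the stamp; axes as the press; black index lines on the rails show its y. The guide block is 66 mm (x) by 84 mm (y) with a rail 4 mm high and 5 mm wide along each long side, 53 mm apart, so the plate slides along y only.
- lever (a joint): Press lever, rad: 0 at rest (raised), grows as it is swung down, solid stop at 0.85. Pure spring return: some 2 N at the grip at rest rising to about 9 N at the stop. The stamp follows the lever.
- lever_hinge (a point): Pivot of the lever, on the press at x = 30, y = 0, z = 225 mm; axis along the press's y. At rest the lever points forward (-x of the press) and 0.5 rad up, at the stop 0.35 rad down.
- lever_grip (a point): Middle of the lever's black round grip (24 mm thick, 84 mm long over its round ends), 160 mm from the pivot on the lever's axis.
- plate: Aluminium stock plate 180 mm (y) x 50 mm (x) x 5 mm, 0.12 kg, lying in the press's guide with its y along the press's y, off centre by up to 34 mm to either side. Origin at the centre of its underside, z out of the upper face that gets stamped. Two black lines 32 mm apart bound the field to be stamped.
- plate_mid (a point): Centre of the plate, at half thickness (2.5 mm above its underside); centred when this is over the mark.
- plate_hole (a point): Centre of the plate's round 30 mm hole, at half thickness, 68 mm from the plate's centre towards +y (22 mm from that end).
- ring1: Aluminium flange ring: 120 mm outside, 64 mm bore, 14 mm thick, so the rim is 28 mm wide; about 0.3 kg; lies flat on the bench. Origin at the centre of its underside, z its axis. May be absent.
- ring2: Aluminium flange ring: 120 mm outside, 64 mm bore, 14 mm thick, so the rim is 28 mm wide; about 0.3 kg; lies flat on the bench. Origin at the centre of its underside, z its axis. May be absent.
- ring3: Aluminium flange ring: 120 mm outside, 64 mm bore, 14 mm thick, so the rim is 28 mm wide; about 0.3 kg; lies flat on the bench. Origin at the centre of its underside, z its axis. May be absent.
- ring4: Aluminium flange ring: 120 mm outside, 64 mm bore, 14 mm thick, so the rim is 28 mm wide; about 0.3 kg; lies flat on the bench. Origin at the centre of its underside, z its axis. May be absent.
- ring1_c (a point): Centre of ring1, at half thickness (7 mm above its underside).
- ring2_c (a point): Centre of ring2, at half thickness (7 mm above its underside).
- ring3_c (a point): Centre of ring3, at half thickness (7 mm above its underside).
- ring4_c (a point): Centre of ring4, at half thickness (7 mm above its underside).
- stand: Grey stand, fixed: base plate 130 x 180 x 12 mm (x -40 to 90), perforated upright panel 166 mm wide and 230 mm high with its front face (facing -x of the stand, towards the robot) at x = 0. Origin on the bench under the middle of the panel's face.
- peg: The stand's slanted arm, a plain round steel bar 12 mm thick and 153 mm long. Origin at its foot on the panel's face, 170 mm above the bench; z runs along the bar, 45 degrees up and out from the panel (towards the robot), x points up and back over the panel, y is the stand's y. Hung rings slide down it to the panel and hang nearly upright.
- peg_tip (a point): Free end of the slanted arm, on its axis.
- valve: Small brass ball valve 70 mm long and 48 mm high with a flat steel lever, a bystander. Origin under its middle.
- coupling: Brass pipe coupling with a flanged foot, 68 mm wide and 65 mm high, a bystander. Origin under its middle.
- sealant: Bottle 60 mm wide and 170 mm high, a bystander. Origin under its middle.
There are look-alikes about, which are no part of the job. What is shaped like the ring3 but turquoise is not meant. Of the things that look like the plate, the smaller one is meant.

How it is judged (in metres and radians):
On the way, in this order (a step that is already met when the one before it is completed fails the run):
1. lever swung down to its stop with the plate centred on the mark (within 5 mm) (value of joint lever above 0.8 rad and y of plate_mid in the frame of mark between -0.005 and 0.005 m and x of plate_mid in the frame of mark between -0.006 and 0.006 m and z of plate_mid in the frame of mark between -0.003 and 0.008 m), for 0.1 s.
2. lever released and sprung back up (value of joint lever below 0.08 rad), for 0.1 s.
At the end, for the whole second after the job is handed in: Every flange ring present hangs on the slanted arm (the arm passes through its bore) and is at rest; the plate hangs at rest on the arm by its hole (hole centre within 16 mm of the arm's axis), in front of all the rings with its upper face outward; the lever is back up (x of ring1_c in the frame of peg between -0.045 and 0.03 m and y of ring1_c in the frame of peg between -0.03 and 0.03 m and z of ring1_c in the frame of peg between -0.03 and 0.135 m and linear speed of each of ring1, ring2, ring3, ring4, plate below 0.03 m/s and x of ring2_c in the frame of peg between -0.045 and 0.03 m and y of ring2_c in the frame of peg between -0.03 and 0.03 m and z of ring2_c in the frame of peg between -0.03 and 0.135 m and x of ring3_c in the frame of peg between -0.045 and 0.03 m and y of ring3_c in the frame of peg between -0.03 and 0.03 m and z of ring3_c in the frame of peg between -0.03 and 0.135 m and x of ring4_c in the frame of peg between -0.045 and 0.03 m and y of ring4_c in the frame of peg between -0.03 and 0.03 m and z of ring4_c in the frame of peg between -0.03 and 0.135 m and x of plate_hole in the frame of peg between -0.016 and 0.016 m and y of plate_hole in the frame of peg between -0.016 and 0.016 m and z of plate_hole in the frame of peg between 0 and 0.15 m and z of each of ring1_c, ring2_c, ring3_c, ring4_c in the frame of plate below 0 m and value of joint lever below 0.08 rad); the robot touches nothing.
It fails at once if lever swung more than two thirds down while the plate is not centred under the stamp (more than 9 mm off) (value of joint lever above 0.6 rad and not (y of plate_mid in the frame of mark between -0.009 and 0.009 m and x of plate_mid in the frame of mark between -0.009 and 0.009 m)).
It fails at once if a bystander (coupling or bottle) knocked over (angle between any of coupling, sealant's own z axis and vertical above 0.7 rad).
Of ring1, ring2, ring3, ring4 only 2 to 4 are there at a start; the rules pass over those that are not, and their reading is None.
At some moment in a run one of ring1, ring2, ring3, ring4 may be knocked a few centimetres aside while the robot is not near it.
It also fails if it takes over 210 s, if anything falls off the work surface, if the arm or the gripper's body presses on something with over 40 N, if the wrist force passes 120 N, or if a joint passes its speed limit or range.

## Robot

A 6-joint arm with a two-finger parallel gripper is mounted at the origin on the work surface. World frame = base frame: x ahead of the robot, y to its left, z up, the work surface at z = 0. Lengths are in m, angles in degrees, forces in N, time in s.
With the tool pointing down it reaches from about 0.25 to 0.725 m from the base axis. Payload 9.7 kg.
Tool frame: the origin (TCP) lies between the finger pads; the fingertips stand 25 mm ahead of it and the grasp point (between the pads) lies 6 mm ahead of it; z points along the fingers, y is the line along which they close (so a half turn about z gives the same grasp; the last joint's range is limited). The gripper opens to 85 mm and grips with 20 to 120 N. Pads are 22 mm wide; open, the fingers measure 114 mm over their backs; the gripper's body (76 mm by 85 mm) begins 54 mm behind the grasp point. The pads swing forward as they close: fully open they stand 13 mm farther back than shut.
Start: joints at [63.541, 4.979, 10.078, 95.1, 0, 90], TCP at [0.245, 0.492, 0.256] pointing down, gripper open.
Joint ranges: [-179.16, 179.16], [-48.56, 103.87], [-65.8, 70.77], [-126.05, 130.52], [-82.76, 87.17], [-180, 180]. Speed limits (degrees/s): [127.2, 127.2, 147.25, 180, 180, 180].

## Interface

Orientations are given as [roll, pitch, yaw] about the fixed x, y, z axes, in that order (R = Rz(yaw) Ry(pitch) Rx(roll)).
In Python, from workcell import bot gives the robot as it stands. The module is installed in compiled form; this text tells all that it offers.
- The arm moves only by the shell command python3 -m pendant [FORCE], which reads ROWS from standard input. ROWS is one flat JSON list of numbers that holds 1 to 5 rows one after another, with no inner brackets; each row has 5 numbers: dx, dy, dz in m, then a turn about the tool's z in degrees, then the finger opening in m; each row is the pose to reach, as a shift and turn from the pose commanded when the command began, along the tool's axes at that moment; what a row does not reach only later rows make up. A row lasts 1/12 s, in which the tool goes at most 0.0417 m and 7.16 degrees, less where a joint would pass 70% of its speed; a pose out of reach is approached as far as the arm can. The fingers move at their own pace and stop on an object; FORCE is the grip in N (left out, the last holds). Time passes only in rows, so rows that do not move let the fingers close. It prints the time, the measured TCP pose, the force, the opening and the grip force at its end. Input that does not fit is refused with a message, and nothing moves.
- bot.get_obs(): the state, without advancing time (a new reading comes with each control period).
- bot.camera(name): name is "scene" or "top" or "wrist"; returns the picture (420x560x3 uint8, blue, green, red); there is no depth.
- bot.camera_info(name): a dict with "mtx" (3x3 intrinsics, pixels), "extrinsics" (4x4, takes a point from camera to world coordinates). Camera axes: x right, y down, z forward; pixel columns grow to the right and rows downward; lengths in m; the calibration is good to about 2 mm. The wrist camera is an equidistant fisheye: a pixel r from the principal point sees the ray r / f radians off the axis. A picture is of the moment at which its call begins: read the wrist's pose just before it. camera_info takes no time and is no camera call; for the wrist camera it gives the pose at the moment of the call.
- bot.job_done(): hands the job in; it is judged then, once.
The state is a dict: "time": time; "q": joint angles; "qd": joint speeds; "joint_efforts": joint torques, N m; "ee_pos": TCP position; "tcp_rot": TCP orientation; "wrist_force": force on the tool from outside, world axes, zero at the start; "torque": the same for the moment, N m; "opening": finger opening in m; "grasp_force": force on a finger pad.
Only numpy, scipy, OpenCV 4.12 (cv2) and the standard library are available. Lean on these libraries where they do the work, as an engineer would, in place of code of your own. Each camera call takes 0.05 s, during which the arm holds its last target. There are 200 camera calls.

## Working session

There is one attempt and no reset: what is moved stays moved. The work goes in short steps, Python scripts to look and compute and a shell command to move; the robot and the scene stay as the last step left them, time stands still between calls to the robot, and variables do not carry over. Pictures are saved under pics/ and viewed, at most 14 in all, crops included, and the job is handed in when it is done.

```bash
mkdir -p pics
python3 - <<'E'
from workcell import bot
import cv2,numpy as np
print(bot.get_obs())
for n in ["scene","top","wrist"]:
    i=bot.camera_info(n); print(n,np.round(i["mtx"],1).tolist(),np.round(i["extrinsics"],3).tolist())
    cv2.imwrite(f"pics/{n}0.png",bot.camera(n))
E
```

```text
{'time': 0.0, 'q': array([ 6.35430986e+01,  5.01242178e+00,  1.00350112e+01,  9.51002098e+01,
       -6.17952395e-04,  9.00021005e+01]), 'qd': array([ 0.03505562, -0.02903975,  0.02797379, -0.05898426, -0.08007488,
       -0.03704321]), 'joint_efforts': array([ 1.16763390e-04, -5.20389891e+01,  4.64803469e+01,  1.64969423e-02,
        1.24055441e-05,  2.91752406e-05]), 'ee_pos': array([0.24495393, 0.49222216, 0.25557536]), 'tcp_rot': array([-1.79922380e+02,  6.20797482e-04,  1.53540999e+02]), 'wrist_force': array([ 0.44753475, -0.07724164, -0.02093053]), 'torque': array([0.0216098 , 0.03856741, 0.04331459]), 'grasp_force': 0.0, 'opening': 0.08512927136104256}
scene [[523.1, 0.0, 276.0], [0.0, 523.1, 211.1], [0.0, 0.0, 1.0]] [[0.438, 0.624, -0.646, 1.463], [0.899, -0.308, 0.312, -0.445], [-0.005, -0.718, -0.696, 1.17], [0.0, 0.0, 0.0, 1.0]]
top [[503.4, 0.0, 272.9], [0.0, 503.4, 208.1], [0.0, 0.0, 1.0]] [[0.029, -0.996, 0.085, 0.436], [-1.0, -0.03, -0.001, 0.007], [0.003, -0.085, -0.996, 1.756], [0.0, 0.0, 0.0, 1.0]]
wrist [[325.2, 0.0, 282.6], [0.0, 325.2, 212.5], [0.0, 0.0, 1.0]] [[0.445, 0.859, 0.254, 0.181], [0.896, -0.426, -0.128, 0.524], [-0.001, 0.285, -0.959, 0.373], [0.0, 0.0, 0.0, 1.0]]
```

View pics/scene0.png

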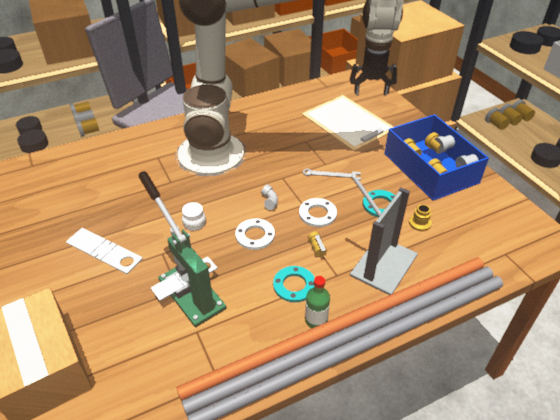

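View pics/top0.png

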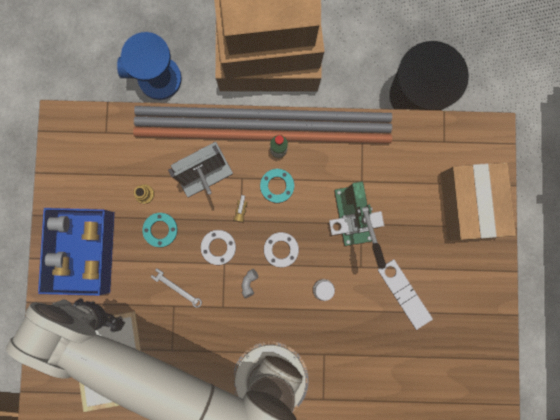

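The scene view shows two aluminium rings at (255,233) and (318,211), and two turquoise look-alikes at (295,283) and (380,203). The plate is in the press at (184,280), and the larger look-alike plate lies loose at (103,250). In the top view the rings are at (281,249) and (217,247), the turquoise ones at (277,186) and (160,230), the plate at (356,224) and its look-alike at (405,295). I choose the two grey rings and the plate in the press.

Run:
```python
import cv2
t=cv2.imread("pics/top0.png")[130:310,130:397]
cv2.imwrite("pics/topc.png",cv2.resize(t,None,fx=3,fy=3,interpolation=cv2.INTER_CUBIC))
s=cv2.imread("pics/scene0.png")[160:340,140:407]
cv2.imwrite("pics/scenec.png",cv2.resize(s,None,fx=3,fy=3,interpolation=cv2.INTER_CUBIC))
```

```text
(no output)
```

View pics/topc.png

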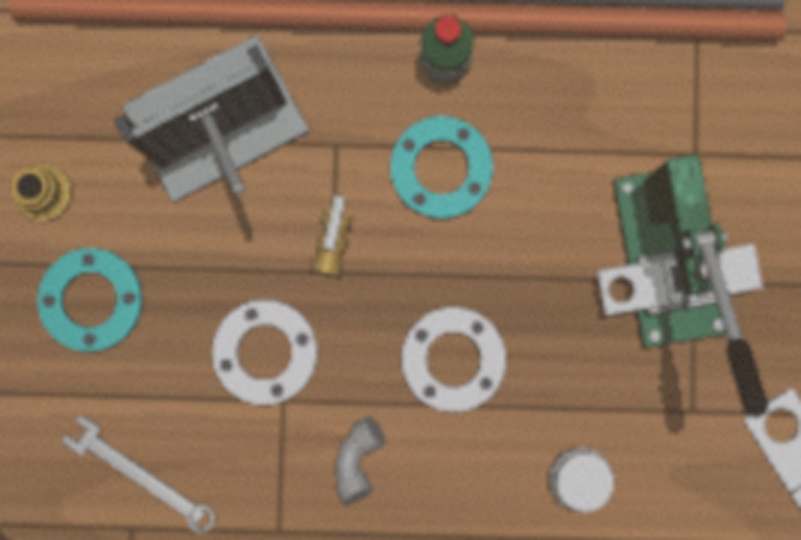

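View pics/scenec.png

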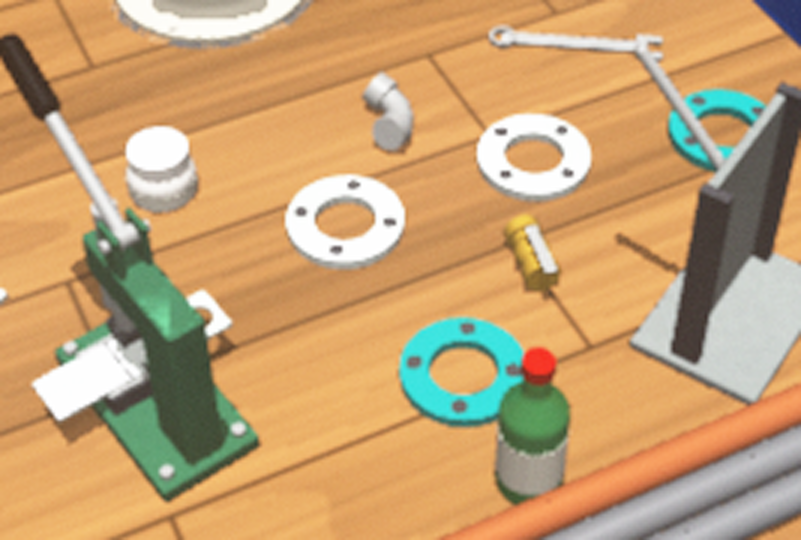

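The crops confirm the choice. The grey rings are at top-crop (265,352) and (454,359). The plate in the press has its hole at (620,289). The slanted arm's tip is at top-crop (237,187) and scene-crop (645,53).

```bash
cat > h.py <<'E'
from workcell import bot
import cv2,numpy as np
from scipy.spatial.transform import Rotation as Ro
def ray(n,uv,info=None):
    i=info or bot.camera_info(n); K=i["mtx"]; E=np.array(i["extrinsics"])
    x=(uv[0]-K[0][2])/K[0][0]; y=(uv[1]-K[1][2])/K[1][1]
    if n=="wrist":
        r=np.hypot(x,y)+1e-12; d=np.array([x/r*np.sin(r),y/r*np.sin(r),np.cos(r)])
    else: d=np.array([x,y,1.]); d/=np.linalg.norm(d)
    return E[:3,3],E[:3,:3]@d
def plane(n,uv,z,info=None):
    o,d=ray(n,uv,info); return o+d*(z-o[2])/d[2]
def project(n,p,info=None):
    i=info or bot.camera_info(n); K=i["mtx"]; E=np.array(i["extrinsics"])
    c=E[:3,:3].T@(np.asarray(p)-E[:3,3])
    if n=="wrist":
        t=np.arctan2(np.hypot(c[0],c[1]),c[2]); s=t/(np.hypot(c[0],c[1])+1e-12)
    else: s=1/c[2]
    return np.array([K[0][0]*c[0]*s+K[0][2],K[1][1]*c[1]*s+K[1][2]])
def tri(r1,r2):
    A=[];b=[]
    for o,d in (r1,r2):
        P=np.eye(3)-np.outer(d,d);A.append(P);b.append(P@o)
    s=np.linalg.lstsq(np.vstack(A),np.hstack(b),rcond=None)[0]
    return s,[np.linalg.norm(P@s-c) for P,c in zip(A,b)]
def rings(n,img,info=None,amin=150):
    "grey/white things: area, centre on plane z=14 mm from contour of outer edge"
    hsv=cv2.cvtColor(img,cv2.COLOR_BGR2HSV)
    m=((hsv[...,1]<60)&(hsv[...,2]>140)).astype(np.uint8)
    cs,_=cv2.findContours(m,cv2.RETR_EXTERNAL,cv2.CHAIN_APPROX_NONE)
    out=[]
    for c in cs:
        if cv2.contourArea(c)<amin: continue
        w=np.array([plane(n,p,0.014,info)[:2] for p in c[:,0,:]],np.float32)
        (x,y),r=cv2.minEnclosingCircle(w); e=cv2.fitEllipse(w*1000) if len(w)>5 else None
        out.append((round(x,4),round(y,4),round(r,4),np.round(e[0],1),np.round(e[1],1),np.round(c[:,0].mean(0),0)))
    return out
def tooldelta(p,yaw=None):
    "TCP target p (world), wanted tool yaw -> shift in tool axes, turn"
    o=bot.get_obs(); R=Ro.from_euler("xyz",o["tcp_rot"],degrees=True).as_matrix()
    t=None if yaw is None else -((yaw-o["tcp_rot"][2]+90)%180-90)
    return np.round(R.T@(np.asarray(p)-o["ee_pos"]),4),t
E
python3 - <<'E'
from h import *
t=cv2.imread("pics/top0.png"); s=cv2.imread("pics/scene0.png")
for r in rings("top",t): print(r)
T=lambda u,v:(u/3+130,v/3+130)
S=lambda u,v:(u/3+140,v/3+160)
print("tip",tri(ray("top",T(237,187)),ray("scene",S(645,53))))
print("foot",tri(ray("top",T(207,113)),ray("scene",S(720,158))))
for c in [(615,178),(645,347),(733,330),(700,156)]: print("base",plane("top",T(*c),.018))
print("hole",plane("top",T(620,289),.045)); 
for c in [(598,270),(606,315),(757,246),(763,288)]: print("plate",plane("top",T(*c),.045))
print("grip end",tri(ray("top",T(755,412)),ray("scene",S(12,42))),"grip start",tri(ray("top",T(738,343)),ray("scene",S(48,108))))
for n,c in dict(bottle=(445,60),coup=(42,192),valve=(330,240)).items(): print(n,plane("top",T(*c),.03))
for a,b in [((172,200),0.012),((307,130),.012)]: print("standbase",plane("top",T(*a),b))
for a in [(122,125),(258,42)]: print("paneltop",plane("top",T(*a),.23))
E
```

```text
Traceback (most recent call last):
  File "h.py", line 34, in rings
    w=np.array([plane(n,p,0.014,info)[:2] for p in c[:,0,:]],np.float32)
                ~~~~~^^^^^^^^^^^^^^^^
  File "h.py", line 12, in plane
    o,d=ray(n,uv,info); return o+d*(z-o[2])/d[2]
        ~~~^^^^^^^^^^^
  File "h.py", line 5, in ray
    i=info or bot.camera_info(n); K=i["mtx"]; E=np.array(i["extrinsics"])
              ~~~~~~~~~~~~~~~^^^
ValueError: time passes only in moves, steps and waits
```

View pics/wrist0.png

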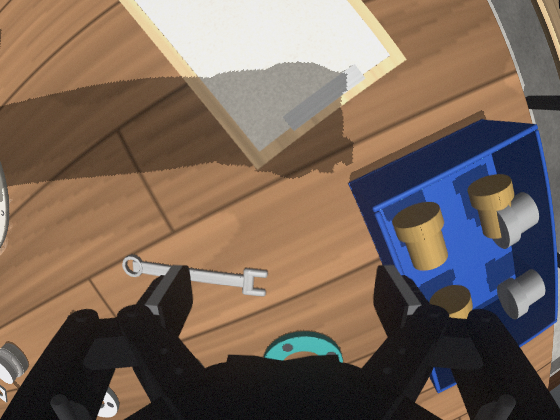

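The wrist view shows the fingers at (180,300) and (400,300), with the wrench, the blue box and a turquoise ring below. `camera_info` refuses repeated calls, so I'll cache it.

```bash
python3 - <<'E'
s=open("h.py").read()
s=s.replace("def ray(","_C={}\ndef ci(n):\n    if n not in _C: _C[n]=bot.camera_info(n)\n    return _C[n]\ndef ray(",1).replace("info or bot.camera_info(n)","info or ci(n)")
open("h.py","w").write(s)
E
cat > m.py <<'E'
from h import *
t=cv2.imread("pics/top0.png")
for r in rings("top",t): print(*r)
T=lambda u,v:(u/3+130,v/3+130)
S=lambda u,v:(u/3+140,v/3+160)
p=lambda *a:print(*[np.round(x,4) for x in a if not isinstance(x,str)],*[x for x in a if isinstance(x,str)])
p("tip",*tri(ray("top",T(237,187)),ray("scene",S(645,53))))
p("foot",*tri(ray("top",T(207,113)),ray("scene",S(720,158))))
for c in [(615,178),(645,347),(733,330),(700,156)]: p("base",plane("top",T(*c),.018))
p("hole",plane("top",T(620,289),.045)); 
for c in [(598,270),(606,315),(757,246),(763,288)]: p("plate",plane("top",T(*c),.045))
p("grip end",*tri(ray("top",T(755,412)),ray("scene",S(12,42)))); p("grip start",*tri(ray("top",T(738,343)),ray("scene",S(48,108))))
for n,c in dict(bottle=(445,60),coup=(42,192),valve=(330,240)).items(): p(n,plane("top",T(*c),.03))
for a,b in [((172,200),0.012),((307,130),.012)]: p("standbase",plane("top",T(*a),b))
for a in [(122,125),(258,42)]: p("paneltop",plane("top",T(*a),.23))
E
python3 m.py
```

```text
-0.1258 0.0967 0.1224 [-101.9  131.2] [ 65.6 268.6] [237. 412.]
0.0104 -0.0335 0.0619 [ 18.4 -37.7] [ 32.3 131.1] [280. 375.]
0.0071 -0.002 0.125 [ 5.3 -3.5] [219.3 229. ] [280. 365.]
0.3101 -0.1791 0.0364 [ 309.1 -180.5] [62.5 69.4] [325. 289.]
0.3013 0.3261 0.0996 [305.  335.4] [ 35.8 206. ] [176. 288.]
0.3039 -0.4552 0.1248 [ 296.5 -459.5] [ 75.3 287.1] [403. 290.]
0.4434 -0.0261 0.0611 [443.6 -26.1] [118.4 119.1] [281. 249.]
0.4452 0.1917 0.0613 [445.2 191.6] [118.8 119.4] [218. 247.]
0.533 -0.2284 0.0418 [ 530.8 -227.5] [58.7 76.5] [340. 225.]
0.5577 -0.3549 0.0306 [ 556.7 -353.5] [50.6 55.9] [376. 219.]
0.6342 -0.7239 0.1303 [ 634.4 -729.1] [ 57.  350.3] [484. 200.]
0.6966 0.1982 0.0474 [700.7 191.6] [ 30.3 117.2] [220. 174.]
0.753 0.2832 0.0874 [752.6 286.3] [ 37.4 215.2] [195. 157.]
0.5988 -0.8766 0.7001 [ 637.8 -809.4] [ 367.9 1398.7] [523. 177.]
0.6947 0.0381 1.1466 [ 590.8 -123. ] [1539.7 2422.1] [206. 118.]
[0.6054 0.1986 0.2708] [0.0022 0.0022] tip
[0.6881 0.2385 0.1974] [0.0022 0.0022] foot
[ 0.6565 -0.2083  0.018 ] base
[ 0.4622 -0.2465  0.018 ] base
[ 0.4847 -0.3473  0.018 ] base
[ 0.6852 -0.3065  0.018 ] base
[ 0.5266 -0.2131  0.045 ] hole
[ 0.5474 -0.1877  0.045 ] plate
[ 0.4966 -0.1978  0.045 ] plate
[ 0.5801 -0.3679  0.045 ] plate
[ 0.5325 -0.3752  0.045 ] plate
[ 0.4001 -0.3055  0.3172] [0.0026 0.0026] grip end
[ 0.4648 -0.296   0.2907] [0.0007 0.0007] grip start
[ 0.7868 -0.0073  0.03  ] bottle
[0.6192 0.451  0.03  ] coup
[0.5737 0.1185 0.03  ] valve
[0.6163 0.3045 0.012 ] standbase
[0.7029 0.1509 0.012 ] standbase
[0.669  0.3216 0.23  ] paneltop
[0.759  0.1864 0.23  ] paneltop
```

```bash
R='x'; 
echo '[-0.14, -0.144, -0.012, 0, 0.085, -0.14, -0.144, -0.012, 0, 0.085, -0.14, -0.144, -0.012, 0, 0.085, -0.14, -0.144, -0.012, 0, 0.085, -0.14, -0.144, -0.012, 0, 0.085]' | python3 -m pendant
echo '[-0.14, -0.144, -0.012, 0, 0, -0.14, -0.144, -0.012, 0, 0, -0.14, -0.144, -0.012, 0, 0, -0.14, -0.144, -0.012, 0, 0, -0.14, -0.144, -0.012, 0, 0]' | python3 -m pendant
echo '[-0.14, -0.144, -0.012, 0, 0, -0.14, -0.144, -0.012, 0, 0, -0.14, -0.144, -0.012, 0, 0, -0.14, -0.144, -0.012, 0, 0, -0.14, -0.144, -0.012, 0, 0]' | python3 -m pendant
echo '[-0.083, -0.087, -0.008, -38, 0, -0.083, -0.087, -0.008, -38, 0, -0.083, -0.087, -0.008, -38, 0, -0.083, -0.087, -0.008, -38, 0, -0.083, -0.087, -0.008, -38, 0]' | python3 -m pendant
echo '[0, 0, 0, -3, 0, 0, 0, 0, -3, 0, 0, 0, 0, -3, 0]' | python3 -m pendant
python3 - <<'E'
from h import *
o=bot.get_obs(); print(o["time"],o["ee_pos"],o["tcp_rot"],o["q"])
i=bot.camera_info("wrist"); im=bot.camera("wrist"); cv2.imwrite("pics/w1.png",im); np.savez("w1.npz",mtx=i["mtx"],extrinsics=i["extrinsics"])
E
```

```text
time: 0.57
ee_pos: [0.3063, 0.2988, 0.2683]
tcp_rot: [-180.0, 0.0, 153.5]
wrist_force: [0.6, -0.7, 0.1]
opening: 0.0847
grasp_force: 0.0
time: 0.98
ee_pos: [0.3674, 0.1074, 0.2805]
tcp_rot: [180.0, 0.0, 153.5]
wrist_force: [0.9, 1.5, 0.1]
opening: 0.0249
grasp_force: 0.0
time: 1.4
ee_pos: [0.4287, -0.0842, 0.2923]
tcp_rot: [-180.0, 0.0, 153.5]
wrist_force: [-0.5, -0.4, 0.1]
opening: 0.0002
grasp_force: 0.0
time: 1.82
ee_pos: [0.4644, -0.1989, 0.2992]
tcp_rot: [180.0, -0.1, -172.2]
wrist_force: [-0.0, 0.6, -0.6]
opening: -0.0001
grasp_force: 0.0
time: 2.07
ee_pos: [0.464, -0.1964, 0.3001]
tcp_rot: [180.0, -0.0, -169.5]
wrist_force: [-0.5, 0.1, 0.1]
opening: -0.0
grasp_force: 0.0
2.0667 [ 0.46404822 -0.19638661  0.30006587] [ 1.79984985e+02 -2.14725341e-02 -1.69452054e+02] [-2.29385763e+01 -1.24301223e-01  9.71981899e+00  9.98703132e+01
  6.75692148e-04 -3.34865194e+01]
```

View pics/w1.png

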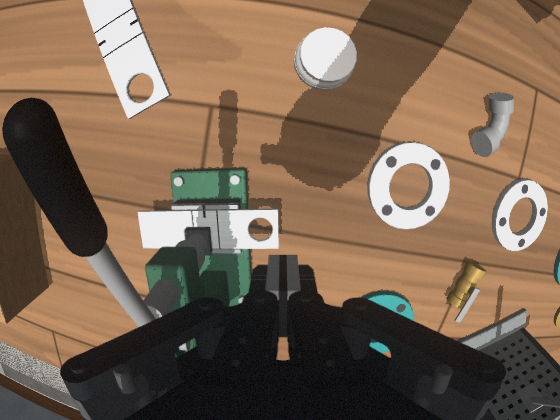

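The wrist view shows the press guide at (215,230), the plate hole at (261,229), a field line near (205,212), the lever grip at (50,170) and the grey rings at (409,185) and (520,215). I'll crop the guide.

Run:
```python
import cv2
s=cv2.imread("pics/w1.png")[160:310,130:290]
cv2.imwrite("pics/w1c.png",cv2.resize(s,None,fx=4,fy=4,interpolation=cv2.INTER_CUBIC))
```

```text
(no output)
```

View pics/w1c.png

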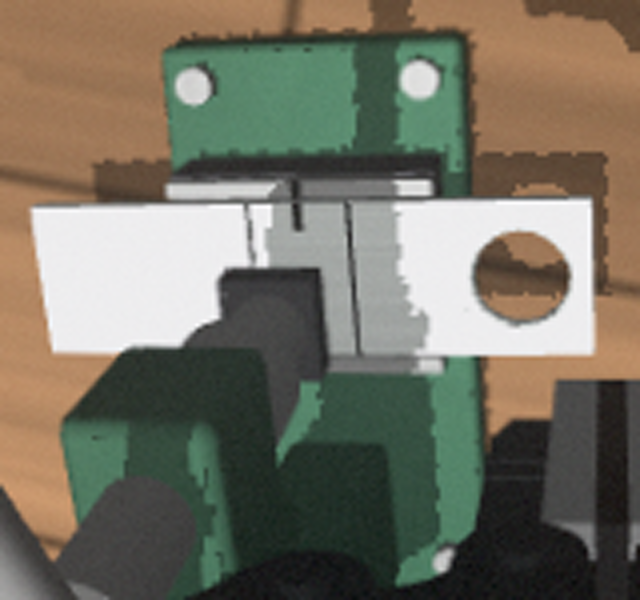

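```bash
cat > m2.py <<'E'
from h import *
z=np.load("w1.npz"); I={"mtx":z["mtx"],"extrinsics":z["extrinsics"]}
W=lambda u,v,h:plane("wrist",(u/4+130,v/4+160),h,I)
pl={k:W(*c,.045) for k,c in dict(TL=(32,208),TR=(592,199),BR=(593,354),BL=(52,354),hole=(521,277),l1=(247,204),l2=(348,202)).items()}
ga=W(166,190,.044);gb=W(433,188,.044);ix=W(294,190,.044); ix2=W(296,180,.044)
base=[W(165,45,.018),W(467,37,.018)]
b=[W(195,86,.02),W(419,80,.02)]
d=pl["TR"]-pl["TL"]; yaw=np.degrees(np.arctan2(-d[0],d[1])); print("plate yaw",yaw,np.linalg.norm(d),np.linalg.norm(pl["TR"]-pl["BR"]))
d=base[1]-base[0]; print("base yaw",np.degrees(np.arctan2(-d[0],d[1])),np.linalg.norm(d))
c=np.cos(np.radians(yaw)),np.sin(np.radians(yaw)); ex=np.array([c[0],c[1]]);ey=np.array([-c[1],c[0]])
o=np.array([.5428,-.2832])
for k,v in {**pl,"railR":ga,"railL":gb,"ix":ix,"baseR":base[0],"baseL":base[1],"boltR":b[0],"boltL":b[1]}.items():
    print(k,np.round(v,4),"local",np.round([(v[:2]-o)@ex,(v[:2]-o)@ey],4))
E
python3 m2.py
```

```text
plate yaw 11.465971939954732 0.17961267814077422 0.05000994536278576
base yaw 10.942886785870732 0.09911745963946869
TL [ 0.5355 -0.3717  0.045 ] local [-0.0248 -0.0853]
TR [ 0.4998 -0.1957  0.045 ] local [-0.0248  0.0943]
BR [ 0.5489 -0.1864  0.045 ] local [0.0252 0.0936]
BL [ 0.5851 -0.3626  0.045 ] local [ 0.0257 -0.0862]
hole [ 0.528  -0.2125  0.045 ] local [-0.0004  0.0722]
l1 [ 0.5207 -0.2995  0.045 ] local [-0.0249 -0.0116]
l2 [ 0.5142 -0.2681  0.045 ] local [-0.025   0.0205]
railR [ 0.5214 -0.3264  0.044 ] local [-0.0295 -0.0381]
railL [ 0.5054 -0.2432  0.044 ] local [-0.0287  0.0466]
ix [ 0.5139 -0.2854  0.044 ] local [-0.0288  0.0036]
baseR [ 0.4818 -0.3397  0.018 ] local [-0.071  -0.0433]
baseL [ 0.463  -0.2424  0.018 ] local [-0.0701  0.0558]
boltR [ 0.4931 -0.3273  0.02  ] local [-0.0575 -0.0334]
boltL [ 0.4787 -0.255   0.02  ] local [-0.0572  0.0404]
```

The plate already lies centred. The rail index is at y 3.6 mm, and the plate middle comes out at 4.2 to 4.5 mm from its ends, hole and lines, all in the same provisional frame. It needs no tap, so I go over the lever grip.

```bash
echo '[0, 0, -0.04, 0, 0, 0, 0, -0.07, 0, 0, 0.0535, -0.0974, -0.07, -1, 0, 0.0535, -0.0974, -0.07, -1, 0, 0.0535, -0.0974, -0.07, -1, 0]' | python3 -m pendant
echo '[0, 0, 0, 0, 0, 0, 0, 0.02, 0, 0, 0, 0, 0.03, 0, 0, 0, 0, 0.03, 0, 0]' | python3 -m pendant
python3 - <<'E'
from h import *
cv2.imwrite("pics/s2.png",bot.camera("scene")[100:340,60:360])
E
```

```text
time: 2.53
ee_pos: [0.429, -0.3037, 0.3708]
tcp_rot: [-179.9, 0.0, -168.4]
wrist_force: [0.4, -0.1, 0.2]
opening: 0.0002
grasp_force: 0.0
time: 2.87
ee_pos: [0.4294, -0.3016, 0.3385]
tcp_rot: [179.9, -0.1, -168.4]
wrist_force: [1.1, -0.6, 1.3]
opening: -0.0001
grasp_force: 0.8
```

View pics/s2.png

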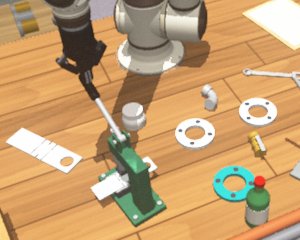

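The closed fingers, at about (85,80) in the crop, rest on the black grip, and contact is felt at about 1.5 N. Now I swing it down to its stop.

```bash
echo '[0, 0, 0.02, 0, 0, 0, 0, 0.04, 0, 0, 0, 0, 0.06, 0, 0, 0, 0, 0.08, 0, 0, 0, 0, 0.08, 0, 0]' | python3 -m pendant
echo '[0, 0, 0.02, 0, 0, 0, 0, 0.035, 0, 0, 0, 0, 0.042, 0, 0, 0, 0, 0.042, 0, 0]' | python3 -m pendant
```

```text
time: 3.33
ee_pos: [0.4293, -0.3014, 0.2586]
tcp_rot: [179.9, -0.1, -168.3]
wrist_force: [-0.4, -2.0, 5.9]
opening: -0.0001
grasp_force: 3.0
time: 3.67
ee_pos: [0.4303, -0.3018, 0.2198]
tcp_rot: [-179.9, 0.1, -168.3]
wrist_force: [-1.7, -0.4, 7.9]
opening: 0.0002
grasp_force: 4.3
```

```bash
echo '[0, 0, 0.004, 0, 0, 0, 0, 0.004, 0, 0]' | python3 -m pendant
echo '[0, 0, 0.004, 0, 0, 0, 0, 0.004, 0, 0]' | python3 -m pendant
echo '[0, 0, 0.003, 0, 0, 0, 0, 0.003, 0, 0]' | python3 -m pendant
```

```text
time: 3.83
ee_pos: [0.4306, -0.3019, 0.2171]
tcp_rot: [-179.9, 0.2, -168.3]
wrist_force: [-0.1, 0.7, 8.0]
opening: 0.0002
grasp_force: 4.4
time: 4.0
ee_pos: [0.431, -0.3019, 0.2134]
tcp_rot: [-179.9, 0.2, -168.3]
wrist_force: [1.7, 0.5, 9.6]
opening: -0.0
grasp_force: 4.4
time: 4.17
ee_pos: [0.4311, -0.302, 0.2124]
tcp_rot: [-179.8, 0.3, -168.3]
wrist_force: [-1.7, 2.9, 19.1]
opening: -0.0001
grasp_force: 8.8
```

The stop is reached, since the force rises to 19 N with no further travel. I hold briefly, follow the lever up, and turn towards the stand.

```bash
echo '[0, 0, 0, 0, 0, 0, 0, 0, 0, 0, 0, 0, 0, 0, 0]' | python3 -m pendant
echo '[0, 0, -0.03, 0, 0, 0, 0, -0.06, 0, 0, 0, 0, -0.09, 0, 0, 0, 0, -0.12, 0, 0, 0, 0, -0.14, 0, 0]' | python3 -m pendant
echo '[0, 0, -0.03, 0, 0, 0, 0, -0.05, 0, 0, 0, 0, -0.05, 7, 0, 0, 0, -0.05, 14, 0, 0, 0, -0.05, 21, 0]' | python3 -m pendant
echo '[0, 0, 0, 51, 0.06, 0, 0, 0, 51, 0.06, 0, 0, 0, 51, 0.06, 0, 0, 0, 51, 0.06, 0, 0, 0, 51, 0.06]' | python3 -m pendant
echo '[0, 0, 0, 16, 0.06, 0, 0, 0, 16, 0.06, 0, 0, 0, 16, 0.06, 0, 0, 0, 16, 0.06]' | python3 -m pendant
python3 - <<'E'
from h import *
im=bot.camera("top");cv2.imwrite("pics/t3.png",im)
for r in rings("top",im): print(*r)
print(*tooldelta([.634,.12,.38],119.4))
E
```

```text
time: 4.42
ee_pos: [0.4311, -0.302, 0.2124]
tcp_rot: [-179.8, 0.3, -168.3]
wrist_force: [-1.0, 2.4, 19.2]
opening: -0.0002
grasp_force: 9.1
time: 4.83
ee_pos: [0.43, -0.3014, 0.3522]
tcp_rot: [-179.8, 0.2, -168.3]
wrist_force: [-0.8, -0.8, 1.1]
opening: 0.0002
grasp_force: 0.0
time: 5.25
ee_pos: [0.4299, -0.3015, 0.3993]
tcp_rot: [-180.0, 0.1, 170.3]
wrist_force: [0.0, -0.5, -1.1]
opening: 0.0
grasp_force: 0.0
time: 5.67
ee_pos: [0.4297, -0.3014, 0.399]
tcp_rot: [180.0, 0.1, 134.5]
wrist_force: [-1.0, 1.1, 0.3]
opening: 0.0592
grasp_force: 0.0
time: 6.0
ee_pos: [0.4297, -0.3015, 0.3988]
tcp_rot: [180.0, 0.1, 118.8]
wrist_force: [-1.0, -0.5, -1.1]
opening: 0.06
grasp_force: 0.0
-0.1113 -0.0724 0.1348 [-83.6 -72.9] [104.6 257.2] [288. 408.]
-0.0365 0.1131 0.1117 [-36.7 111.8] [182.3 192.5] [237. 391.]
0.0505 0.5433 0.1643 [ 49.3 545.2] [219.4 325.2] [109. 360.]
0.3104 -0.1776 0.0319 [ 309.6 -178.3] [55.8 60.2] [324. 290.]
0.2957 0.3291 0.0994 [303.8 335. ] [ 34.2 209.4] [176. 288.]
0.3541 -0.6118 0.1212 [ 352.4 -624.3] [ 46.3 277.8] [454. 281.]
0.4433 -0.026 0.061 [443.5 -26.1] [118.3 119. ] [281. 250.]
0.4451 0.1917 0.0614 [445.2 191.7] [118.5 119.3] [218. 247.]
0.2232 -0.3797 0.3625 [ 203.5 -379.9] [176.7 819.3] [390. 314.]
0.5301 -0.2248 0.0399 [ 530.6 -226. ] [59.3 72.2] [339. 226.]
0.5568 -0.357 0.0307 [ 556.7 -354.6] [47.6 58.2] [377. 219.]
0.6358 -0.7309 0.1305 [ 633.8 -729.3] [ 57.2 352.4] [484. 201.]
0.6984 0.2001 0.0471 [699.6 193.1] [ 28.8 116.8] [219. 175.]
0.3449 0.8944 0.4055 [445.7 893.9] [ 104.8 1029.5] [ 12. 269.]
0.7531 0.2814 0.0861 [751.4 289. ] [ 35.2 198.5] [195. 158.]
0.5912 -0.8738 0.6916 [ 638.4 -813.4] [ 381.1 1327.4] [522. 164.]
1.1578 -0.2559 0.6691 [1154.2 -224.5] [ 346.3 1151. ] [361.  45.]
1.2854 0.2972 0.0736 [1286.9  287.6] [ 95.7 124.5] [200.  12.]
1.0485 0.6898 0.3994 [1096.3  795.2] [435.8 749.6] [68. 56.]
[0.2701 0.3827 0.0186] -0.46457594435101157
```

```bash
echo '[0.115, 0.16, 0.008, 0, 0.06, 0.115, 0.16, 0.008, 0, 0.06, 0.115, 0.16, 0.008, 0, 0.06, 0.115, 0.16, 0.008, 0, 0.06, 0.115, 0.16, 0.008, 0, 0.06]' | python3 -m pendant
echo '[0.115, 0.16, 0.008, 0, 0.06, 0.115, 0.16, 0.008, 0, 0.06, 0.115, 0.16, 0.008, 0, 0.06, 0.115, 0.16, 0.008, 0, 0.06, 0.115, 0.16, 0.008, 0, 0.06]' | python3 -m pendant
echo '[0.04, 0.063, 0.003, 0, 0.06, 0.04, 0.063, 0.003, 0, 0.06, 0.04, 0.063, 0.003, 0, 0.06, 0.04, 0.063, 0.003, 0, 0.06]' | python3 -m pendant
python3 - <<'E'
from h import *
o=bot.get_obs(); print(o["ee_pos"],o["tcp_rot"],o["q"])
i=bot.camera_info("wrist"); im=bot.camera("wrist"); cv2.imwrite("pics/w4.png",im); np.savez("w4.npz",mtx=i["mtx"],extrinsics=i["extrinsics"])
E
```

```text
time: 6.47
ee_pos: [0.5149, -0.1211, 0.39]
tcp_rot: [179.9, 0.0, 119.0]
wrist_force: [-0.0, -0.6, 0.2]
opening: 0.06
grasp_force: 0.0
time: 6.88
ee_pos: [0.5994, 0.0573, 0.3815]
tcp_rot: [180.0, -0.0, 119.1]
wrist_force: [1.0, -1.3, -0.8]
opening: 0.0602
grasp_force: 0.0
time: 7.22
ee_pos: [0.6352, 0.1214, 0.3769]
tcp_rot: [-179.9, -0.0, 119.1]
wrist_force: [-0.2, -0.5, 0.1]
opening: 0.0597
grasp_force: 0.0
[0.6352491  0.12136649 0.37688512] [-1.79877872e+02 -4.36732468e-02  1.19104702e+02] [1.08149452e+01 2.68334865e+01 5.11240089e+01 1.14420186e+02
 3.14041422e-03 7.17101929e+01]
```

View pics/w4.png

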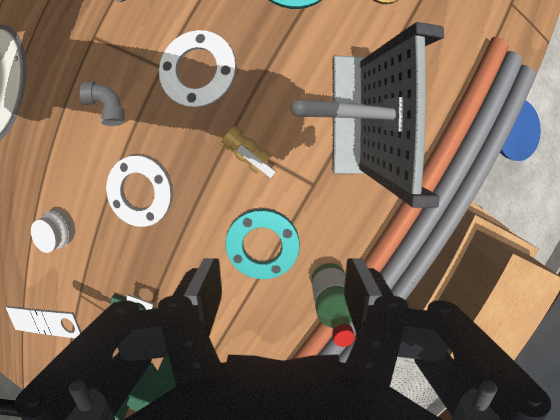

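The bar runs from its tip at about (298,107) to its foot at about (397,113), and the base plate's near edge spans (334,57) to (334,172).

```bash
cat > m4.py <<'E'
from h import *
z=np.load("w4.npz"); I={"mtx":z["mtx"],"extrinsics":z["extrinsics"]}
tip=plane("wrist",(298,107),.278,I); foot=plane("wrist",(397,113),.170,I); d=foot-tip
print("tip",tip,"foot",foot,"len",np.linalg.norm(d),"yaw",np.degrees(np.arctan2(d[1],d[0])))
for uv in [(334,57),(334,172)]: print(plane("wrist",uv,.012,I))
print("tip tri top",tri(ray("wrist",(298,107),I),ray("top",(209,192.3))))
print("tip tri scene",tri(ray("wrist",(298,107),I),ray("scene",(355,177.7))))
E
python3 m4.py
```

```text
tip [0.60544583 0.19596728 0.278     ] foot [0.69756113 0.24972225 0.17      ] len 0.15178546008453583 yaw 30.26620054241619
[0.61970149 0.30325522 0.012     ]
[0.70640049 0.15265075 0.012     ]
tip tri top (array([0.60541754, 0.19707479, 0.26461602]), [np.float64(0.000499329119727105), np.float64(0.0004993291197269122)])
tip tri scene (array([0.60665841, 0.19787652, 0.27228543]), [np.float64(0.0019360896103928708), np.float64(0.001936089610393285)])
```

```bash
echo '[0, 0, 0, -36, 0.06, 0, 0, 0, -36, 0.06, 0, 0, 0, -36, 0.06, 0, 0, 0, -36, 0.06, 0, 0, 0, -36, 0.06]' | python3 -m pendant
echo '[0, 0, 0, -36, 0.06, 0, 0, 0, -36, 0.06, 0, 0, 0, -36, 0.06, 0, 0, 0, -36, 0.06, 0, 0, 0, -36, 0.06]' | python3 -m pendant
echo '[0, 0, 0, -20, 0.045, 0, 0, 0, -20, 0.045, 0, 0, 0, -20, 0.045, 0, 0, 0, -20, 0.045]' | python3 -m pendant
python3 - <<'E'
from h import *
im=bot.camera("top")
for r in rings("top",im):
    if .055<r[2]<.066: print(*r)
print(bot.get_obs()["tcp_rot"],*tooldelta([.4681,.1519,.12],210))
E
```

```text
time: 7.68
ee_pos: [0.6339, 0.1178, 0.3801]
tcp_rot: [179.9, 0.1, 155.0]
wrist_force: [-0.8, -0.8, 0.1]
opening: 0.06
grasp_force: 0.0
time: 8.1
ee_pos: [0.6339, 0.1178, 0.3801]
tcp_rot: [-180.0, 0.1, -169.2]
wrist_force: [-0.4, -0.8, 0.2]
opening: 0.0605
grasp_force: 0.0
time: 8.43
ee_pos: [0.6339, 0.1179, 0.38]
tcp_rot: [-180.0, 0.1, -149.3]
wrist_force: [-0.4, -0.3, -0.1]
opening: 0.0451
grasp_force: 0.0
-0.1045 0.1463 0.0655 [-97.5 145.5] [ 72.4 130.8] [226. 413.]
0.3627 0.8718 0.0609 [347.3 870.1] [ 49.7 118.6] [ 20. 268.]
0.443 -0.0255 0.0611 [443.6 -26.9] [115.5 119.2] [281. 249.]
[-1.79960210e+02  9.53792587e-02 -1.49663181e+02] [0.1266 0.1132 0.2595] 0.3368190959989761
```

```bash
echo '[0.0633, 0.0566, 0.05, 0, 0.045, 0.0633, 0.0566, 0.06, 0, 0.045, 0.1266, 0.1132, 0.16, 0, 0.045, 0.1266, 0.1132, 0.16, 0, 0.045, 0.1266, 0.1132, 0.16, 0, 0.045]' | python3 -m pendant
echo '[0, 0, 0, 0, 0.045, 0, 0, 0, 0, 0.045]' | python3 -m pendant
python3 - <<'E'
from h import *
print(*tooldelta([.4681,.1519,.12],210))
i=bot.camera_info("wrist"); im=bot.camera("wrist"); cv2.imwrite("pics/w5.png",im); np.savez("w5.npz",mtx=i["mtx"],extrinsics=i["extrinsics"])
print([project("wrist",p,i) for p in [(.4451,.1917,.014),(.4433,-.026,.014)]])
for r in rings("wrist",im,i):
    if .03<r[2]<.09: print(*r)
E
```

```text
time: 8.9
ee_pos: [0.5098, 0.1438, 0.2639]
tcp_rot: [-180.0, 0.1, -149.8]
wrist_force: [-0.7, 0.8, -0.1]
opening: 0.045
grasp_force: 0.0
time: 9.07
ee_pos: [0.5083, 0.1436, 0.2624]
tcp_rot: [179.9, -0.2, -149.7]
wrist_force: [0.9, -0.3, 1.1]
opening: 0.0448
grasp_force: 0.0
[0.0299 0.0273 0.1425] 0.33866312159744894
[array([347.22687958, 157.30539112]), array([183.21249805,  62.94205796])]
0.6886 0.2114 0.0447 [688.  210.9] [ 30.5 101.6] [260. 321.]
0.9738 -0.1457 0.0717 [ 973.5 -148.2] [ 82.9 144.4] [ 22. 325.]
0.901 -0.1465 0.0636 [ 904.4 -131.5] [ 15.4 186.2] [ 25. 301.]
0.6108 0.1172 0.034 [610.3 115.7] [13.8 91.7] [222. 242.]
0.4467 0.1924 0.0592 [446.7 192.4] [116.7 117.1] [346. 158.]
0.5419 -0.2745 0.0621 [ 539.9 -268.4] [ 62.1 119.7] [19. 67.]
0.4447 -0.025 0.0598 [444.6 -25.2] [118.  118.1] [185.  65.]
0.3355 0.0802 0.0319 [336.7  79.1] [34.  57.2] [311.  27.]
```

View pics/w5.png

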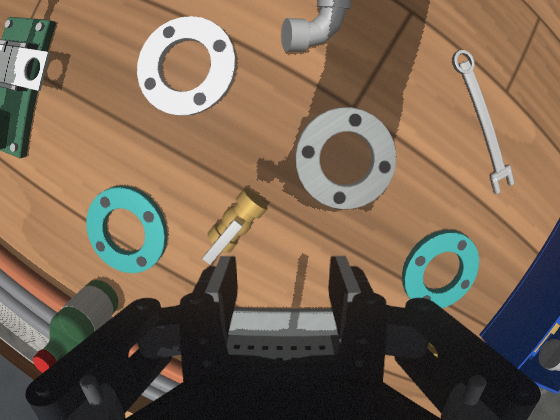

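The grey ring sits in the wrist view at (346,158), and measures (0.446, 0.192). I go down onto its right-hand rim.

```bash
echo '[0.029, 0.0275, 0.02, -1, 0.045, 0.029, 0.0275, 0.06, -1, 0.045, 0.029, 0.0275, 0.1, -1, 0.045, 0.029, 0.0275, 0.14, -1, 0.045, 0.029, 0.0275, 0.17, -1, 0.045]' | python3 -m pendant
echo '[0, 0, 0.03, 0, 0.045, 0, 0, 0.05, 0, 0.045, 0, 0, 0.063, 0, 0.045, 0, 0, 0.063, 0, 0.045]' | python3 -m pendant
echo '[0, 0, 0, 0, 0, 0, 0, 0, 0, 0, 0, 0, 0, 0, 0, 0, 0, 0, 0, 0, 0, 0, 0, 0, 0]' | python3 -m pendant 50
echo '[0, 0, -0.03, 0, 0, 0, 0, -0.06, 0, 0, 0, 0, -0.09, 0, 0, 0, 0, -0.12, 0, 0, 0, 0, -0.15, 0, 0]' | python3 -m pendant
python3 - <<'E'
from h import *
print(*tooldelta([.6,.15,.33],210))
E
```

```text
time: 9.53
ee_pos: [0.4748, 0.1536, 0.095]
tcp_rot: [-179.9, 0.3, -148.7]
wrist_force: [-0.4, -0.1, -1.0]
opening: 0.0447
grasp_force: 0.0
time: 9.87
ee_pos: [0.4742, 0.1534, 0.0315]
tcp_rot: [-180.0, 0.1, -148.7]
wrist_force: [-0.4, -0.5, 0.3]
opening: 0.0448
grasp_force: 0.0
time: 10.28
ee_pos: [0.4747, 0.1538, 0.0343]
tcp_rot: [-179.9, 0.3, -148.6]
wrist_force: [2.3, -0.6, 5.8]
opening: 0.025
grasp_force: 52.3
time: 10.7
ee_pos: [0.4724, 0.1534, 0.184]
tcp_rot: [-180.0, 0.1, -148.5]
wrist_force: [1.2, 0.3, -2.3]
opening: 0.0248
grasp_force: 52.8
[-0.1073 -0.0696 -0.1458] 1.4648370773905413
```

Run:
```python
from h import *
i=bot.camera_info("wrist"); im=bot.camera("wrist"); s=bot.camera("scene")[80:300,220:420]
s=cv2.resize(s,None,fx=1.9,fy=1.9); s=cv2.copyMakeBorder(s,0,2,0,0,0)
out=np.zeros((420,780,3),np.uint8); out[:,:400]=im[:,100:500]; out[:420,400:780]=s[:420,:380]
cv2.imwrite("pics/w6.png",out)
```

```text
(no output)
```

View pics/w6.png

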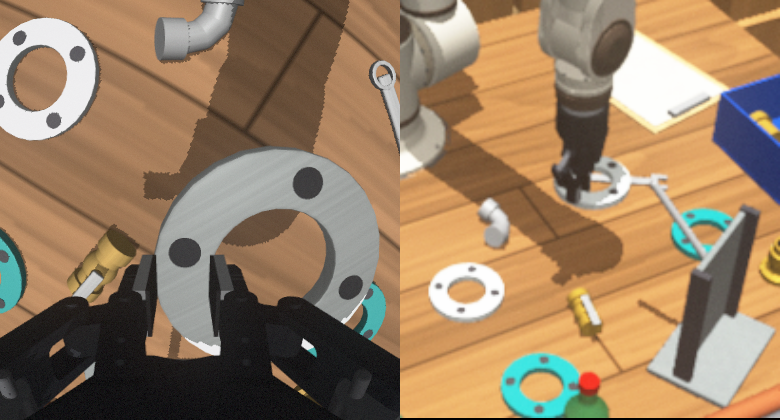

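The ring is held level. Its centre is at about (267,245) in the left half, between bar height and the bench. I raise it first, then go over the tip.

```bash
echo '[0, 0, -0.04, 1.4, 0, 0, 0, -0.08, 1.4, 0, 0, 0, -0.12, 1.4, 0, 0, 0, -0.16, 1.4, 0, 0, 0, -0.16, 1.4, 0]' | python3 -m pendant
python3 - <<'E'
from h import *
print(*tooldelta([.6224,.1513,.342],210))
E
```

```text
time: 11.22
ee_pos: [0.4732, 0.1537, 0.3493]
tcp_rot: [-179.9, 0.6, -149.9]
wrist_force: [1.2, -0.5, -2.3]
opening: 0.0252
grasp_force: 52.9
[-0.1279 -0.0768  0.0088] 0.07098722223292953
```

```bash
echo '[-0.03, -0.018, 0, 0, 0, -0.06, -0.036, 0, 0, 0, -0.09, -0.054, 0, 0, 0, -0.12, -0.072, 0, 0, 0, -0.128, -0.077, 0, 0, 0]' | python3 -m pendant
echo '[0, 0, 0, 0, 0, 0, 0, 0, 0, 0, 0, 0, 0, 0, 0]' | python3 -m pendant
python3 - <<'E'
from h import *
print(*tooldelta([.6224,.1513,.342],210))
i=bot.camera_info("wrist"); im=bot.camera("wrist"); cv2.imwrite("pics/w7.png",im); np.savez("w7.npz",mtx=i["mtx"],extrinsics=i["extrinsics"])
s=bot.camera("scene")[80:300,300:500]
s=cv2.resize(s,None,fx=1.9,fy=1.9); s=cv2.copyMakeBorder(s,0,2,0,0,0)
out=np.zeros((420,780,3),np.uint8); out[:,:400]=im[:,100:500]; out[:420,400:780]=s[:420,:380]
cv2.imwrite("pics/w7v.png",out)
print(project("wrist",[.605,.1955,.278],i))
E
```

```text
time: 11.63
ee_pos: [0.6257, 0.1506, 0.3368]
tcp_rot: [180.0, -0.2, -150.0]
wrist_force: [-0.4, 0.3, -4.3]
opening: 0.0249
grasp_force: 52.9
time: 11.88
ee_pos: [0.6211, 0.151, 0.3414]
tcp_rot: [180.0, -0.0, -149.9]
wrist_force: [0.2, -0.1, -2.7]
opening: 0.025
grasp_force: 52.9
[-0.0013 -0.0004 -0.0006] 0.08495469977049197
[358.8338602  254.09818298]
```

View pics/w7v.png

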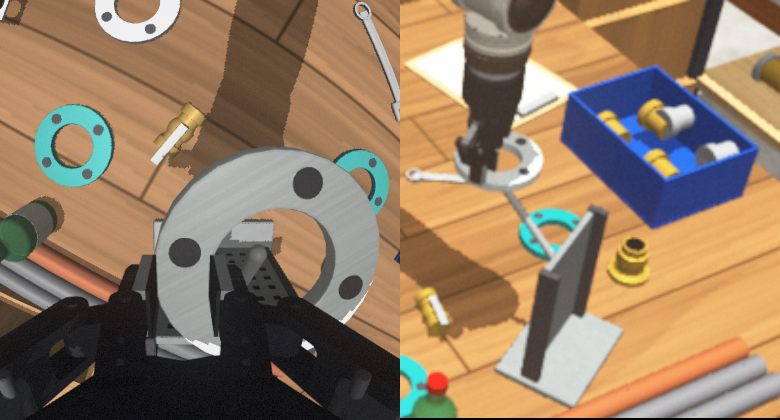

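The bar tip shows through the bore at (258,255), where it was projected. I lower the ring, then go along the bar.

```bash
echo '[0, 0, 0.018, 0, 0, 0, 0, 0.036, 0, 0, -0.012, 0, 0.048, 0, 0, -0.024, 0, 0.06, 0, 0, -0.034, 0, 0.07, 0, 0]' | python3 -m pendant
echo '[0, 0, 0, 0, 0, 0, 0, 0, 0, 0, 0, 0, 0, 0, 0.045, 0, 0, 0, 0, 0.045, 0, 0, 0, 0, 0.045]' | python3 -m pendant
echo '[0, 0, 0, 0, 0.045, 0, 0, 0, 0, 0.045, 0, 0, 0, 0, 0.045]' | python3 -m pendant
python3 - <<'E'
from h import *
i=bot.camera_info("wrist"); im=bot.camera("wrist"); 
s=bot.camera("scene")[80:300,300:500]
s=cv2.resize(s,None,fx=1.9,fy=1.9); s=cv2.copyMakeBorder(s,0,2,0,0,0)
out=np.zeros((420,780,3),np.uint8); out[:,:400]=im[:,100:500]; out[:420,400:780]=s[:420,:380]
cv2.imwrite("pics/w8v.png",out)
E
```

```text
time: 12.4
ee_pos: [0.6518, 0.1688, 0.2709]
tcp_rot: [-180.0, 0.0, -149.9]
wrist_force: [0.1, 0.0, -2.5]
opening: 0.0255
grasp_force: 52.9
time: 12.82
ee_pos: [0.6511, 0.168, 0.2729]
tcp_rot: [-180.0, 0.1, -149.9]
wrist_force: [0.0, 0.1, -1.1]
opening: 0.0457
grasp_force: 0.0
time: 13.07
ee_pos: [0.651, 0.1679, 0.2718]
tcp_rot: [-180.0, 0.0, -149.9]
wrist_force: [-0.5, 0.1, -0.5]
opening: 0.0449
grasp_force: 0.0
```

View pics/w8v.png

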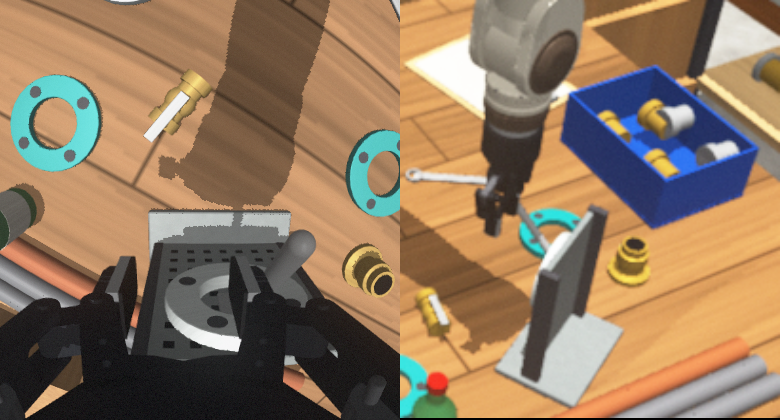

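The first ring has slid down the bar to the panel: the ring is at (225,305) with the bar through it, tip at (300,245). I go to the second ring.

```bash
echo '[0, -0.02, 0, 0, 0.045, 0, -0.02, -0.02, 0, 0.045, 0, -0.03, -0.055, 0, 0.045, 0, -0.04, -0.08, 0, 0.045, 0, -0.04, -0.08, 0, 0.045]' | python3 -m pendant
python3 - <<'E'
from h import *
print(*tooldelta([.468,-.066,.2],210))
E
```

```text
time: 13.58
ee_pos: [0.672, 0.132, 0.3576]
tcp_rot: [-179.8, 0.5, -150.0]
wrist_force: [-0.6, -0.0, 0.2]
opening: 0.0453
grasp_force: 0.0
[ 0.277  -0.0689  0.1556] 0.020410551610098082
```

```bash
echo '[0.19, -0.047, 0.07, 0, 0.045, 0.19, -0.047, 0.07, 0, 0.045, 0.19, -0.047, 0.07, 0, 0.045, 0.19, -0.047, 0.07, 0, 0.045, 0.19, -0.047, 0.07, 0, 0.045]' | python3 -m pendant
echo '[0.087, -0.022, 0.085, 0, 0.045, 0.087, -0.022, 0.085, 0, 0.045, 0.087, -0.022, 0.085, 0, 0.045, 0.087, -0.022, 0.085, 0, 0.045, 0.087, -0.022, 0.085, 0, 0.045]' | python3 -m pendant
python3 - <<'E'
from h import *
i=bot.camera_info("wrist"); im=bot.camera("wrist")
for r in rings("wrist",im,i):
    if .03<r[2]<.09: print(*r)
for r in rings("top",bot.camera("top")):
    if .05<r[2]<.07: print(*r)
print(*tooldelta([.468,-.066,.035],210))
E
```

```text
time: 14.0
ee_pos: [0.547, 0.014, 0.2895]
tcp_rot: [-180.0, 0.0, -149.9]
wrist_force: [-0.2, -0.6, 0.4]
opening: 0.0449
grasp_force: 0.0
time: 14.42
ee_pos: [0.4823, -0.0486, 0.2039]
tcp_rot: [179.9, -0.1, -150.0]
wrist_force: [0.5, 0.7, 1.4]
opening: 0.0451
grasp_force: 0.0
0.9501 -0.3015 0.0518 [ 950.6 -295. ] [ 18.3 147.7] [ 21. 357.]
0.9095 -0.2917 0.0601 [ 910.5 -285.5] [ 18.6 169.6] [ 25. 346.]
0.5433 -0.2428 0.0484 [ 543.8 -242.8] [65.5 94.8] [ 97. 157.]
0.4444 -0.026 0.0595 [444.4 -26. ] [117.3 117.7] [322. 170.]
0.5631 -0.3424 0.0637 [ 559.7 -337.7] [ 64.2 121.6] [ 41. 132.]
0.3196 0.0966 0.0484 [318.2  92.6] [33.6 90.9] [474. 132.]
-0.0047 0.1498 0.0648 [ -7.9 148.6] [ 81.3 121.8] [226. 378.]
0.681 0.9439 0.0589 [675.5 938.1] [68.8 99.8] [  7. 175.]
1.2899 0.2882 0.0612 [1291.1  280.2] [ 75.4 105.5] [203.  11.]
1.3133 0.4566 0.0532 [1299.3  461.2] [ 58.3 100. ] [154.   7.]
[ 0.0243 -0.007   0.1719] 0.07444699070418892
```

```bash
echo '[0.024, -0.007, 0.03, 0, 0.045, 0.024, -0.007, 0.07, 0, 0.045, 0.024, -0.007, 0.1, 0, 0.045, 0.024, -0.007, 0.13, 0, 0.045, 0.024, -0.007, 0.145, 0, 0.045]' | python3 -m pendant
echo '[0, 0, 0.02, 0, 0.045, 0, 0, 0.024, 0, 0.045, 0, 0, 0.024, 0, 0.045]' | python3 -m pendant
echo '[0, 0, 0, 0, 0, 0, 0, 0, 0, 0, 0, 0, 0, 0, 0, 0, 0, 0, 0, 0, 0, 0, 0, 0, 0]' | python3 -m pendant 50
echo '[0, 0, -0.03, 0, 0, 0, 0, -0.06, 0, 0, 0, 0, -0.09, 0, 0, 0, 0, -0.12, 0, 0, 0, 0, -0.15, 0, 0]' | python3 -m pendant
echo '[0, 0, -0.04, 0, 0, 0, 0, -0.08, 0, 0, 0, 0, -0.12, 0, 0, 0, 0, -0.16, 0, 0, 0, 0, -0.165, 0, 0]' | python3 -m pendant
python3 - <<'E'
from h import *
print(*tooldelta([.6224,.1513,.342],210))
E
```

```text
time: 14.93
ee_pos: [0.4677, -0.0653, 0.0589]
tcp_rot: [180.0, -0.0, -149.9]
wrist_force: [0.2, 0.5, -0.4]
opening: 0.045
grasp_force: 0.0
time: 15.18
ee_pos: [0.4679, -0.0654, 0.0368]
tcp_rot: [180.0, -0.0, -149.9]
wrist_force: [-0.5, -0.2, 0.7]
opening: 0.0447
grasp_force: 0.0
time: 15.6
ee_pos: [0.4686, -0.0659, 0.039]
tcp_rot: [-179.9, 0.2, -149.9]
wrist_force: [0.0, 1.4, 7.4]
opening: 0.0005
grasp_force: 3.8
time: 16.02
ee_pos: [0.4672, -0.0659, 0.1895]
tcp_rot: [-179.9, 0.1, -149.9]
wrist_force: [0.7, 0.7, -0.7]
opening: 0.0002
grasp_force: 0.0
time: 16.43
ee_pos: [0.4675, -0.066, 0.3598]
tcp_rot: [-179.6, 0.5, -149.9]
wrist_force: [1.3, 0.3, 0.9]
opening: 0.0004
grasp_force: 0.0
[-0.2428  0.1105  0.0191] 0.08960942209688483
```

The grasp missed because the fingers closed just above the rim, so it has to go lower. I re-measure the ring.

```bash
echo '[0, 0, 0.04, 0, 0.045, 0, 0, 0.08, 0, 0.045, 0, 0, 0.12, 0, 0.045, 0, 0, 0.15, 0, 0.045, 0, 0, 0.15, 0, 0.045]' | python3 -m pendant
python3 - <<'E'
from h import *
i=bot.camera_info("wrist"); im=bot.camera("wrist")
for r in rings("wrist",im,i):
    if .055<r[2]<.065: print(*r)
print(*tooldelta([.468,-.066,.024],210))
E
```

```text
time: 16.85
ee_pos: [0.4648, -0.0656, 0.1966]
tcp_rot: [179.7, -0.3, -149.9]
wrist_force: [0.0, 0.6, -0.5]
opening: 0.0448
grasp_force: 0.0
0.4449 -0.0259 0.0598 [444.5 -25.8] [117.4 117.8] [327. 196.]
0.5653 -0.3417 0.0642 [ 564.1 -339.2] [ 63.4 127.3] [ 40. 158.]
[-0.0022 -0.0017  0.1763] 0.08895435636793536
```

```bash
echo '[0, 0, 0.04, 0, 0.045, 0, 0, 0.08, 0, 0.045, 0, 0, 0.12, 0, 0.045, 0, 0, 0.155, 0, 0.045, 0, 0, 0.155, 0, 0.045]' | python3 -m pendant
echo '[0, 0, 0, 0, 0.045, 0, 0, 0, 0, 0.045]' | python3 -m pendant
```

```text
time: 17.32
ee_pos: [0.4654, -0.0656, 0.0436]
tcp_rot: [179.8, -0.2, -149.9]
wrist_force: [-1.1, 0.1, -0.6]
opening: 0.0448
grasp_force: 0.0
time: 17.48
ee_pos: [0.4692, -0.0662, 0.0506]
tcp_rot: [-179.8, 0.2, -149.9]
wrist_force: [0.1, -0.1, 0.1]
opening: 0.0451
grasp_force: 0.0
```

```bash
echo '[0, 0, 0.015, 0, 0.045, 0, 0, 0.026, 0, 0.045, 0, 0, 0.026, 0, 0.045, 0, 0, 0.026, 0, 0.045]' | python3 -m pendant
echo '[0, 0, 0, 0, 0.03, 0, 0, 0, 0, 0, 0, 0, 0, 0, 0, 0, 0, 0, 0, 0, 0, 0, 0, 0, 0]' | python3 -m pendant 50
```

```text
time: 17.82
ee_pos: [0.4686, -0.0661, 0.0228]
tcp_rot: [-179.9, 0.2, -149.9]
wrist_force: [2.5, 0.7, 3.7]
opening: 0.0449
grasp_force: 2.4
time: 18.23
ee_pos: [0.4695, -0.0657, 0.0248]
tcp_rot: [-179.9, 0.3, -149.9]
wrist_force: [-3.6, 4.2, 21.3]
opening: 0.0276
grasp_force: 53.1
```

```bash
echo '[0, 0, -0.03, 0, 0, 0, 0, -0.06, 0, 0, 0, 0, -0.09, 0, 0, 0, 0, -0.12, 0, 0, 0, 0, -0.15, 0, 0]' | python3 -m pendant
echo '[0, 0, -0.04, 0, 0, 0, 0, -0.08, 0, 0, 0, 0, -0.12, 0, 0, 0, 0, -0.16, 0, 0, 0, 0, -0.17, 0, 0]' | python3 -m pendant
echo '[0, 0, 0, 0, 0, 0, 0, 0, 0, 0, 0, 0, 0, 0, 0]' | python3 -m pendant
python3 - <<'E'
from h import *
print(*tooldelta([.6195,.1496,.333],210))
E
```

```text
time: 18.65
ee_pos: [0.4668, -0.0659, 0.173]
tcp_rot: [-180.0, 0.0, -149.9]
wrist_force: [0.7, 0.5, -3.0]
opening: 0.0272
grasp_force: 50.8
time: 19.07
ee_pos: [0.4672, -0.066, 0.3477]
tcp_rot: [-179.7, 0.4, -149.9]
wrist_force: [0.4, 0.7, -3.0]
opening: 0.0276
grasp_force: 51.1
time: 19.32
ee_pos: [0.4668, -0.0659, 0.3392]
tcp_rot: [179.9, -0.1, -149.9]
wrist_force: [-0.3, 0.4, -4.1]
opening: 0.0273
grasp_force: 51.1
[-0.2402  0.1099  0.0059] 0.08750720041643945
```

```bash
echo '[-0.03, 0.014, -0.005, 0, 0, -0.06, 0.028, -0.005, 0, 0, -0.09, 0.041, -0.005, 0, 0, -0.12, 0.055, -0.005, 0, 0, -0.15, 0.069, -0.005, 0, 0]' | python3 -m pendant
echo '[-0.03, 0.014, 0, 0, 0, -0.06, 0.028, 0, 0, 0, -0.08, 0.037, 0, 0, 0, -0.09, 0.041, 0, 0, 0, -0.09, 0.041, 0, 0, 0]' | python3 -m pendant
echo '[0, 0, 0, 0, 0, 0, 0, 0, 0, 0, 0, 0, 0, 0, 0]' | python3 -m pendant
python3 - <<'E'
from h import *
print(*tooldelta([.6195,.1496,.333],210))
E
```

```text
time: 19.73
ee_pos: [0.5625, 0.0703, 0.3437]
tcp_rot: [179.9, -0.2, -149.9]
wrist_force: [-0.1, -1.4, -3.2]
opening: 0.0276
grasp_force: 51.3
time: 20.15
ee_pos: [0.6203, 0.1517, 0.3419]
tcp_rot: [179.9, -0.3, -149.8]
wrist_force: [-0.2, 0.1, -3.2]
opening: 0.0274
grasp_force: 51.3
time: 20.4
ee_pos: [0.619, 0.1487, 0.3456]
tcp_rot: [180.0, -0.0, -150.0]
wrist_force: [-0.9, 0.2, -3.2]
opening: 0.0273
grasp_force: 51.4
[-0.0009  0.0005  0.0126] 0.04022100342217527
```

```bash
echo '[0, 0, 0.016, 0, 0, 0, 0, 0.032, 0, 0, 0, 0, 0.048, 0, 0, -0.012, 0, 0.06, 0, 0, -0.024, 0, 0.072, 0, 0]' | python3 -m pendant
echo '[-0.01, 0, 0.01, 0, 0, -0.01, 0, 0.01, 0, 0, -0.01, 0, 0.01, 0, 0]' | python3 -m pendant
echo '[0, 0, 0, 0, 0.045, 0, 0, 0, 0, 0.045, 0, 0, 0, 0, 0.045, 0, 0, 0, 0, 0.045, 0, 0, 0, 0, 0.045]' | python3 -m pendant
echo '[0, 0, 0, 0, 0.045, 0, 0, 0, 0, 0.045]' | python3 -m pendant
echo '[0, -0.02, 0, 0, 0.045, 0, -0.02, -0.02, 0, 0.045, 0, -0.03, -0.055, 0, 0.045, 0, -0.04, -0.08, 0, 0.045, 0, -0.04, -0.08, 0, 0.045]' | python3 -m pendant
python3 - <<'E'
from h import *
im=bot.camera("top");cv2.imwrite("pics/t9.png",im); s=bot.camera("scene"); cv2.imwrite("pics/s9.png",s)
for r in rings("top",im):
    if .3<r[0]<.8 and -.4<r[1]<.4 : print(*r)
print("scene"); 
for r in rings("scene",s):
    if .3<r[0]<.9 and -.4<r[1]<.4 : print(*r)
E
```

```text
time: 20.82
ee_pos: [0.6405, 0.1612, 0.2738]
tcp_rot: [-180.0, 0.1, -150.0]
wrist_force: [0.1, 0.5, -2.9]
opening: 0.0274
grasp_force: 51.4
time: 21.07
ee_pos: [0.6494, 0.167, 0.2624]
tcp_rot: [180.0, -0.1, -149.9]
wrist_force: [-0.4, 0.1, -2.8]
opening: 0.0276
grasp_force: 51.5
time: 21.48
ee_pos: [0.6489, 0.1666, 0.2645]
tcp_rot: [-180.0, 0.1, -149.9]
wrist_force: [0.0, 0.8, -0.2]
opening: 0.0448
grasp_force: 0.0
time: 21.65
ee_pos: [0.6489, 0.1666, 0.2639]
tcp_rot: [-180.0, 0.0, -149.9]
wrist_force: [0.1, -0.5, -0.7]
opening: 0.0454
grasp_force: 0.0
time: 22.07
ee_pos: [0.6699, 0.1307, 0.3498]
tcp_rot: [-179.8, 0.4, -150.0]
wrist_force: [-0.2, 0.7, 0.5]
opening: 0.045
grasp_force: 0.0
0.3082 -0.1814 0.0342 [ 307.9 -180.7] [62.7 65.9] [325. 290.]
0.3018 0.3336 0.0911 [306.8 340.7] [ 34.7 187.6] [173. 286.]
0.5278 -0.2234 0.0398 [ 530.  -224.9] [57.1 69.1] [339. 226.]
0.5577 -0.3549 0.0306 [ 557.  -354.8] [46.9 57.3] [377. 219.]
0.5846 0.1729 0.355 [603.6 180.9] [209.9 711.9] [218. 186.]
scene
0.7878 0.0036 0.0358 [790.2  -2.2] [52.8 63.8] [317. 315.]
0.5254 -0.3166 0.0557 [ 522.  -318.4] [ 74.6 106.7] [170. 284.]
0.8675 0.0574 0.4576 [873.7  15.2] [  29.2 2020.3] [336. 339.]
0.7188 0.2568 0.1071 [731.7 256.8] [139.3 187.5] [381. 268.]
0.4931 0.3403 0.1417 [448.8 416.6] [122.2 360.1] [375. 205.]
```

Both grey rings are gone from the bench. Now I turn for the plate's left end.

```bash
echo '[0, 0, 0, 36, 0.066, 0, 0, 0, 36, 0.066, 0, 0, 0, 36, 0.066, 0, 0, 0, 36, 0.066, 0, 0, 0, 36, 0.066]' | python3 -m pendant
echo '[0, 0, 0, 36, 0.066, 0, 0, 0, 36, 0.066, 0, 0, 0, 36, 0.066, 0, 0, 0, 36, 0.066, 0, 0, 0, 36, 0.066]' | python3 -m pendant
echo '[0, 0, 0, 36, 0.066, 0, 0, 0, 36, 0.066, 0, 0, 0, 36, 0.066, 0, 0, 0, 36, 0.066, 0, 0, 0, 36, 0.066]' | python3 -m pendant
python3 - <<'E'
from h import *
print(*tooldelta([.5265,-.2027,.18],101.5))
E
```

```text
time: 22.58
ee_pos: [0.6686, 0.1324, 0.3419]
tcp_rot: [-180.0, -0.1, 173.9]
wrist_force: [-0.3, -0.4, -0.4]
opening: 0.0663
grasp_force: 0.0
time: 23.0
ee_pos: [0.6686, 0.1324, 0.3419]
tcp_rot: [-179.9, -0.1, 138.1]
wrist_force: [0.1, -0.1, -0.5]
opening: 0.0661
grasp_force: 0.0
time: 23.42
ee_pos: [0.6686, 0.1324, 0.3419]
tcp_rot: [-179.9, -0.0, 102.3]
wrist_force: [0.5, 0.3, -1.1]
opening: 0.0662
grasp_force: 0.0
[-0.297  -0.21    0.1624] 0.8305116044893879
```

```bash
echo '[-0.15, -0.105, 0.06, 0.8, 0.066, -0.15, -0.105, 0.06, 0.8, 0.066, -0.15, -0.105, 0.06, 0.8, 0.066, -0.15, -0.105, 0.06, 0.8, 0.066, -0.15, -0.105, 0.06, 0.8, 0.066]' | python3 -m pendant
echo '[-0.12, -0.105, 0.08, 0, 0.066, -0.12, -0.105, 0.08, 0, 0.066, -0.12, -0.105, 0.08, 0, 0.066, -0.12, -0.105, 0.08, 0, 0.066, -0.12, -0.105, 0.08, 0, 0.066]' | python3 -m pendant
echo '[0, 0, 0, 0, 0.066, 0, 0, 0, 0, 0.066]' | python3 -m pendant
python3 - <<'E'
from h import *
print(*tooldelta([.5265,-.2027,.1],101.5))
i=bot.camera_info("wrist"); im=bot.camera("wrist"); cv2.imwrite("pics/w10.png",im)
# hole in plate: dark blob within white region
hsv=cv2.cvtColor(im,cv2.COLOR_BGR2HSV); m=((hsv[...,1]<60)&(hsv[...,2]>120)).astype(np.uint8)
print("expected hole px",project("wrist",[.528,-.2125,.045],i))
cs,h=cv2.findContours(m,cv2.RETR_CCOMP,cv2.CHAIN_APPROX_NONE)
for c,hh in zip(cs,h[0]):
    if cv2.contourArea(c)>300:
        w=np.array([plane("wrist",p,.045,i)[:2] for p in c[:,0,:]],np.float32); (x,y),(a,b),t=cv2.minAreaRect(w*1000)
        print(hh[3]>=0,round(x,1),round(y,1),round(a,1),round(b,1),round(t,1),c[:,0].mean(0))
E
```

```text
time: 23.83
ee_pos: [0.597, -0.0394, 0.2808]
tcp_rot: [-179.8, -0.0, 101.8]
wrist_force: [-1.4, -0.6, -0.2]
opening: 0.0658
grasp_force: 0.0
time: 24.25
ee_pos: [0.5173, -0.1788, 0.1991]
tcp_rot: [-179.7, -0.1, 101.7]
wrist_force: [-0.9, 0.9, -1.2]
opening: 0.0655
grasp_force: 0.0
time: 24.42
ee_pos: [0.5206, -0.1761, 0.2026]
tcp_rot: [-179.9, -0.1, 101.8]
wrist_force: [0.2, 0.7, 0.8]
opening: 0.0663
grasp_force: 0.0
[-0.0273  0.0005  0.1026] 0.2890720305881871
expected hole px [281.97488335 241.52993166]
False 525.1 -319.1 16.3 66.5 17.8 [257.65       330.49166667]
False 550.4 -304.9 57.6 82.7 10.0 [291.1829653  314.82649842]
False 915.0 -271.6 55.6 167.3 0.3 [542.9902439  320.82926829]
False 862.7 -226.1 23.3 187.0 0.6 [537.19921875 289.        ]
False 529.0 -234.1 57.5 87.4 12.0 [275.91883117 260.4512987 ]
True 528.4 -212.2 30.1 29.4 11.9 [282.35555556 241.04444444]
False 313.9 -173.3 93.2 66.9 17.4 [ 83.88700565 157.51977401]
```

The hole is measured at (0.528, -0.212), as expected. I descend beside the plate end, grip it, and draw it out to the left.

```bash
echo '[-0.027, 0, 0.03, 0, 0.066, -0.027, 0, 0.06, 0, 0.066, -0.027, 0, 0.09, 0, 0.066, -0.027, 0, 0.12, 0, 0.066, -0.027, 0, 0.13, 0, 0.066]' | python3 -m pendant
echo '[0, 0, 0.01, 0, 0.066, 0, 0, 0.025, 0, 0.066, 0, 0, 0.025, 0, 0.066, 0, 0, 0.025, 0, 0.066]' | python3 -m pendant
```

```text
time: 24.88
ee_pos: [0.526, -0.2008, 0.0695]
tcp_rot: [-179.8, -0.2, 102.0]
wrist_force: [-0.5, 0.1, -1.0]
opening: 0.066
grasp_force: 0.0
time: 25.22
ee_pos: [0.5275, -0.2024, 0.0496]
tcp_rot: [180.0, 0.0, 101.9]
wrist_force: [-0.4, -0.4, 0.6]
opening: 0.0658
grasp_force: 0.0
```

Run:
```python
from h import *
print(*tooldelta([.5264,-.2024,.045],101.5))
```

```text
[ 0.0002 -0.0011  0.0046] 0.4048881286736332
```

```bash
echo '[0, -0.001, 0.005, 0.4, 0.066, 0, -0.001, 0.005, 0.4, 0.066, 0, -0.001, 0.005, 0.4, 0.056]' | python3 -m pendant
echo '[0, 0, 0, 0, 0, 0, 0, 0, 0, 0, 0, 0, 0, 0, 0, 0, 0, 0, 0, 0, 0, 0, 0, 0, 0]' | python3 -m pendant 60
echo '[0.02, 0, 0, 0, 0, 0.045, 0, 0, 0, 0, 0.075, 0, 0, 0, 0, 0.105, 0, 0, 0, 0, 0.13, 0, 0, 0, 0]' | python3 -m pendant
echo '[0.01, 0, 0, 0, 0, 0.01, 0, 0, 0, 0, 0.01, 0, -0.02, 0, 0, 0.01, 0, -0.05, 0, 0, 0.01, 0, -0.08, 0, 0]' | python3 -m pendant
python3 - <<'E'
from h import *
im=bot.camera("wrist")
o=cv2.imwrite("pics/w11.png",im)
E
```

```text
time: 25.47
ee_pos: [0.5262, -0.203, 0.0444]
tcp_rot: [179.9, 0.0, 101.5]
wrist_force: [0.3, -0.7, 0.2]
opening: 0.0565
grasp_force: 0.0
time: 25.88
ee_pos: [0.5262, -0.2031, 0.0441]
tcp_rot: [180.0, 0.0, 101.5]
wrist_force: [-1.1, 1.1, 4.0]
opening: 0.0483
grasp_force: 61.2
time: 26.3
ee_pos: [0.4993, -0.0743, 0.0433]
tcp_rot: [-180.0, -0.0, 101.4]
wrist_force: [1.4, -0.6, 0.3]
opening: 0.0487
grasp_force: 61.7
time: 26.72
ee_pos: [0.4975, -0.0666, 0.1235]
tcp_rot: [-179.9, -0.0, 101.4]
wrist_force: [0.9, 0.0, -0.6]
opening: 0.0487
grasp_force: 62.2
```

```bash
echo '[0.02, 0, -0.04, 0, 0, 0.04, 0, -0.07, 0, 0, 0.04, 0, -0.11, 0, 0, 0.04, 0, -0.15, 0, 0, 0.04, 0, -0.19, 0, 0]' | python3 -m pendant
echo '[0, 0, -0.04, 7, 0, 0, 0, -0.04, 14, 0, 0, 0, -0.04, 21, 0, 0, 0, -0.04, 28, 0, 0, 0, -0.04, 35, 0]' | python3 -m pendant
echo '[0, 0, 0, 7, 0, 0, 0, 0, 14, 0, 0, 0, 0, 21, 0, 0, 0, 0, 28, 0, 0, 0, 0, 35, 0]' | python3 -m pendant
echo '[0, 0, 0, 1.4, 0, 0, 0, 0, 1.4, 0, 0, 0, 0, 1.4, 0]' | python3 -m pendant
python3 - <<'E'
from h import *
o=bot.get_obs();print(o["tcp_rot"],o["wrist_force"],*tooldelta([.6131,.2002,.335],30))
E
```

```text
time: 27.18
ee_pos: [0.4901, -0.0273, 0.3152]
tcp_rot: [-180.0, 0.0, 101.5]
wrist_force: [0.8, -0.7, -0.6]
opening: 0.0486
grasp_force: 62.6
time: 27.6
ee_pos: [0.4908, -0.0277, 0.3534]
tcp_rot: [180.0, 0.0, 66.1]
wrist_force: [-0.7, 1.1, -0.8]
opening: 0.0483
grasp_force: 62.6
time: 28.02
ee_pos: [0.4907, -0.0277, 0.3532]
tcp_rot: [180.0, 0.0, 31.1]
wrist_force: [0.4, 0.1, -1.9]
opening: 0.0485
grasp_force: 62.6
time: 28.27
ee_pos: [0.4904, -0.0271, 0.3534]
tcp_rot: [180.0, 0.0, 30.2]
wrist_force: [-0.3, -0.4, -1.7]
opening: 0.0484
grasp_force: 62.6
[1.79999295e+02 1.57087290e-02 3.02359467e+01] [-0.25930101 -0.40210073 -1.70082448] [ 0.2205 -0.1346  0.0183] 0.23594669637097354
```

```bash
echo '[0.034, -0.021, 0, 0, 0, 0.068, -0.042, 0, 0, 0, 0.102, -0.063, 0, 0, 0, 0.136, -0.084, 0, 0, 0, 0.17, -0.105, 0, 0, 0]' | python3 -m pendant
echo '[0.03, -0.018, 0.005, 0, 0, 0.045, -0.027, 0.01, 0, 0, 0.05, -0.03, 0.018, 0, 0, 0.05, -0.03, 0.018, 0, 0, 0.05, -0.03, 0.018, 0, 0]' | python3 -m pendant
echo '[0, 0, 0, 0, 0, 0, 0, 0, 0, 0, 0, 0, 0, 0, 0, 0, 0, 0, 0, 0]' | python3 -m pendant
python3 - <<'E'
from h import *
o=bot.get_obs();print(o["tcp_rot"],o["wrist_force"],*tooldelta([.6131,.2002,.335],30))
i=bot.camera_info("wrist"); im=bot.camera("wrist"); np.savez("w12.npz",mtx=i["mtx"],extrinsics=i["extrinsics"]); cv2.imwrite("pics/w12.png",im)
tip=np.array([.605,.1955,.278]); e=np.array([.866,.5,0])
print("tip",project("wrist",tip,i),"hole exp",project("wrist",o["ee_pos"]-.0094*e+[0,0,.001],i))
s=bot.camera("scene"); cv2.imwrite("pics/s12.png",s)
out=np.zeros((560,800,3),np.uint8); a=cv2.resize(im[200:400,180:380],None,fx=2.5,fy=2.5,interpolation=cv2.INTER_CUBIC); b=cv2.resize(s[100:300,300:420],None,fx=2.5,fy=2.5)
out[:500,:500]=a; out[:500,500:800]=b; cv2.imwrite("pics/w12v.png",out)
E
```

```text
time: 28.68
ee_pos: [0.5854, 0.151, 0.3536]
tcp_rot: [180.0, -0.0, 30.2]
wrist_force: [0.9, -0.7, -0.4]
opening: 0.0485
grasp_force: 62.6
time: 29.1
ee_pos: [0.6127, 0.1999, 0.335]
tcp_rot: [-180.0, 0.1, 30.1]
wrist_force: [-0.5, -0.0, -0.7]
opening: 0.0485
grasp_force: 62.6
time: 29.43
ee_pos: [0.6128, 0.1997, 0.3365]
tcp_rot: [180.0, -0.1, 30.0]
wrist_force: [0.1, -0.1, -2.4]
opening: 0.048
grasp_force: 62.6
[ 1.79982124e+02 -7.04776589e-02  3.00185242e+01] [ 0.08547433 -0.1453546  -2.40092098] [ 0.0005 -0.0003  0.0015] 0.018524228549722466
tip [281.07828865 259.91145045] hole exp [281.19972656 318.39577639]
```

View pics/w12v.png

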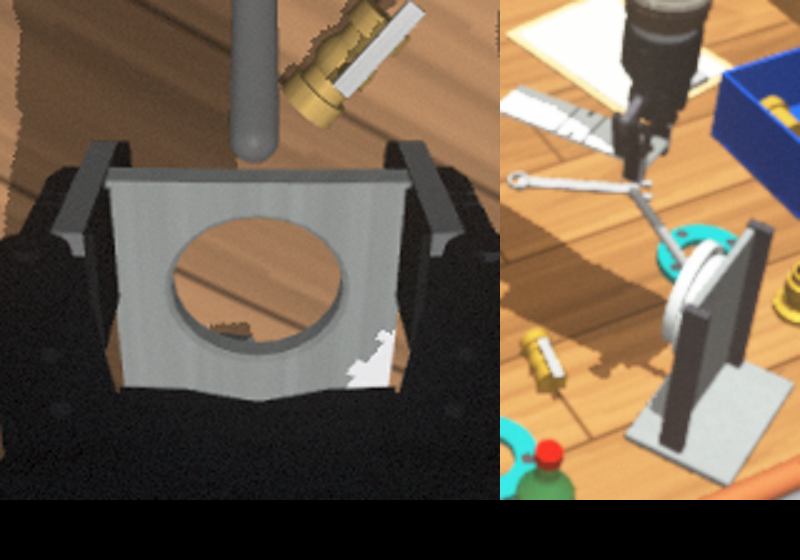

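The crop shows the hole at (257,285), the rounded bar tip ending at (255,161) in line with it, and both rings hung at the panel on the right. I compute the offset from this view.

Run:
```python
from h import *
z=np.load("w12.npz"); I={"mtx":z["mtx"],"extrinsics":z["extrinsics"]}; im=cv2.imread("pics/w12.png")
hsv=cv2.cvtColor(im,cv2.COLOR_BGR2HSV)[285:345,240:325]
m=(hsv[...,1]>70).astype(np.uint8); cs,_=cv2.findContours(m,cv2.RETR_EXTERNAL,cv2.CHAIN_APPROX_NONE)
for c in cs:
    if cv2.contourArea(c)>300: print(cv2.fitEllipse(c),cv2.boundingRect(c))
e=np.array([.866,.5]);f=np.array([-.5,.866]); t=np.array([.605,.1955])
h=plane("wrist",(282.8,313.8),.3374,I)[:2]; print("hole-tip",(h-t)@e,(h-t)@f)
for k,(u,v) in {"top":(256.5,286.5),"bot":(256.5,341)}.items(): p=plane("wrist",(180+256.5/2.5,200+(216 if k=="top" else 344)/2.5),.3374,I)[:2]; print(k,(p-t)@e)
tp=plane("wrist",(281.6,264.6),.274,I)[:2]; print("tip low",(tp-t)@e,(tp-t)@f)
```

```text
((42.50687026977539, 26.1590633392334), (47.80612564086914, 65.35501098632812), 91.08676147460938) (9, 2, 67, 50)
hole-tip 0.0017838240929692693 -0.0009355981202064415
top 0.015434519548515494
bot -0.01140871307412425
tip low -0.0050196767054315194 -0.00030105546385700765
```

```bash
echo '[-0.0015, -0.001, 0.015, 0, 0, -0.0015, -0.001, 0.03, 0, 0, -0.0015, -0.001, 0.045, 0, 0, -0.0015, -0.001, 0.055, 0, 0, -0.0015, -0.001, 0.055, 0, 0]' | python3 -m pendant
echo '[0.006, 0, 0.006, 0, 0, 0.006, 0, 0.006, 0, 0, 0.006, 0, 0.006, 0, 0]' | python3 -m pendant
echo '[0.006, 0, 0.006, 0, 0, 0.012, 0, 0.012, 0, 0, 0.012, 0, 0.012, 0, 0]' | python3 -m pendant
python3 - <<'E'
from h import *
o=bot.get_obs();print(o["tcp_rot"],o["wrist_force"],o["torque"],*tooldelta([.6131,.2002,.335],30))
E
```

```text
time: 29.95
ee_pos: [0.6106, 0.2003, 0.2783]
tcp_rot: [-180.0, 0.2, 30.1]
wrist_force: [-0.6, 0.6, -1.5]
opening: 0.0485
grasp_force: 62.6
time: 30.2
ee_pos: [0.6167, 0.2038, 0.2748]
tcp_rot: [180.0, -0.0, 30.1]
wrist_force: [0.5, 0.3, -1.6]
opening: 0.0484
grasp_force: 62.6
time: 30.45
ee_pos: [0.6274, 0.2101, 0.2607]
tcp_rot: [-180.0, 0.1, 30.1]
wrist_force: [-1.5, 0.0, -2.0]
opening: 0.0481
grasp_force: 62.6
[-1.79978702e+02  8.49255046e-02  3.00700776e+01] [-1.50859798  0.0138618  -2.01022506] [ 0.0339682  -0.09503798  0.02178453] [-0.0175  0.0014 -0.0743] 0.07007761963362213
```

```bash
echo '[0.006, 0, 0.006, 0, 0, 0.012, 0, 0.012, 0, 0, 0.016, 0, 0.016, 0, 0, 0.016, 0, 0.016, 0, 0, 0.016, 0, 0.016, 0, 0]' | python3 -m pendant
echo '[0, 0, 0, 0, 0.066, 0, 0, 0, 0, 0.066, 0, 0, 0, 0, 0.066, 0, 0, 0, 0, 0.066, 0, 0, 0, 0, 0.066]' | python3 -m pendant
echo '[0, 0, 0, 0, 0.08, 0, 0, 0, 0, 0.08, 0, 0, 0, 0, 0.08, 0, 0, 0, 0, 0.08, 0, 0, 0, 0, 0.08]' | python3 -m pendant
python3 - <<'E'
from h import *
s=bot.camera("scene"); cv2.imwrite("pics/s13.png",s); b=cv2.imread("pics/s12.png")
d=cv2.absdiff(s,b).max(2)[80:330,260:460]>40
print("changed px box",cv2.boundingRect(d.astype(np.uint8)))
E
```

```text
time: 30.87
ee_pos: [0.6406, 0.2177, 0.2459]
tcp_rot: [-180.0, 0.1, 30.1]
wrist_force: [1.0, -0.4, -1.6]
opening: 0.0479
grasp_force: 62.6
time: 31.28
ee_pos: [0.6405, 0.2176, 0.247]
tcp_rot: [180.0, -0.0, 30.1]
wrist_force: [-0.7, 0.3, -0.4]
opening: 0.0661
grasp_force: 0.0
time: 31.7
ee_pos: [0.6406, 0.2176, 0.2466]
tcp_rot: [180.0, -0.0, 30.1]
wrist_force: [0.1, 0.2, -0.1]
opening: 0.08
grasp_force: 0.0
changed px box (8, 0, 143, 181)
```

```bash
echo '[0, 0, -0.02, 0, 0.08, 0, 0, -0.05, 0, 0.08, 0, 0, -0.08, 0, 0.08, 0, 0, -0.11, 0, 0.08, 0, 0, -0.13, 0, 0.08]' | python3 -m pendant
echo '[-0.04, 0, 0, 0, 0.08, -0.08, 0, 0, 0, 0.08, -0.12, 0, 0, 0, 0.08, -0.16, 0, 0, 0, 0.08, -0.18, 0, 0, 0, 0.08]' | python3 -m pendant
echo '[-0.04, 0.04, 0, 0, 0.08, -0.08, 0.08, 0, 0, 0.08, -0.08, 0.08, 0, 0, 0.08, -0.08, 0.08, 0, 0, 0.08, -0.08, 0.08, 0, 0, 0.08]' | python3 -m pendant
python3 - <<'E'
from h import *
import time
e=np.array([.866,.5,0]);f=np.array([-.5,.866,0]);k=np.array([0,0,1.]);foot=np.array([.6975,.249,0])
i=bot.camera_info("wrist"); im=bot.camera("wrist"); cv2.imwrite("pics/w14.png",im); t=bot.camera("top"); cv2.imwrite("pics/t14.png",t); s=bot.camera("scene"); cv2.imwrite("pics/s14.png",s)
o=bot.get_obs(); print(o["ee_pos"],o["tcp_rot"],o["time"])
# hypothesised plate: hole at bar, distance a from panel; sample HSV along plate centreline & bar in each view
for n,p in (("wrist",im),("top",t),("scene",s)):
    hsv=cv2.cvtColor(p,cv2.COLOR_BGR2HSV); info=i if n=="wrist" else None
    print(n,"tip",project(n,foot-.108*e+.278*k,info))
    for dz in (.20,.16,.12,.08,.05):
        row=[]
        for a in (.03,.05,.07):
            u=project(n,foot-a*e+dz*k,info).round().astype(int)
            row.append((tuple(u.tolist()),hsv[u[1],u[0]].tolist()) if 0<=u[0]<560 and 0<=u[1]<420 else None)
        print(dz,row)
E
```

```text
time: 32.17
ee_pos: [0.6399, 0.2174, 0.3798]
tcp_rot: [180.0, -0.2, 30.1]
wrist_force: [1.3, -0.1, 0.4]
opening: 0.0802
grasp_force: 0.0
time: 32.58
ee_pos: [0.4832, 0.1267, 0.3759]
tcp_rot: [-180.0, 0.0, 30.1]
wrist_force: [0.5, -0.4, 1.2]
opening: 0.0803
grasp_force: 0.0
time: 33.0
ee_pos: [0.4552, 0.017, 0.3773]
tcp_rot: [180.0, -0.1, 29.9]
wrist_force: [0.3, -0.1, 0.6]
opening: 0.0798
grasp_force: 0.0
[0.45593078 0.01879516 0.37645748] [-1.79985032e+02  3.01131310e-03  3.00904414e+01] 33.15
wrist tip [171.60499645 -63.27757452]
0.2 [None, None, None]
0.16 [None, None, None]
0.12 [None, None, None]
0.08 [None, None, None]
0.05 [None, None, None]
top tip [209.2607537  192.17745645]
0.2 [((201, 173), [165, 3, 153]), ((204, 179), [15, 9, 115]), ((207, 184), [15, 10, 104])]
0.16 [((202, 175), [10, 6, 118]), ((205, 181), [30, 5, 112]), ((208, 186), [9, 18, 101])]
0.12 [((204, 177), [10, 8, 97]), ((207, 182), [15, 18, 85]), ((210, 188), [15, 97, 139])]
0.08 [((206, 179), [13, 23, 78]), ((208, 184), [30, 8, 94]), ((211, 189), [14, 105, 148])]
0.05 [((207, 180), [24, 17, 76]), ((210, 185), [12, 51, 90]), ((212, 190), [14, 112, 150])]
scene tip [352.99622307 175.72923995]
0.2 [((376, 209), [0, 0, 254]), ((369, 206), [175, 13, 117]), ((363, 203), [87, 159, 176])]
0.16 [((374, 219), [50, 3, 238]), ((368, 216), [15, 89, 218]), ((361, 213), [15, 141, 220])]
0.12 [((372, 229), [11, 17, 118]), ((366, 226), [25, 15, 191]), ((360, 224), [15, 142, 224])]
0.08 [((371, 239), [11, 57, 76]), ((364, 236), [16, 141, 232]), ((358, 233), [17, 137, 240])]
0.05 [((369, 246), [10, 47, 81]), ((363, 243), [16, 139, 233]), ((357, 240), [16, 140, 230])]
```

Run:
```python
import cv2,numpy as np
from h import *
def asc(p,x0,x1,y0,y1):
    h=cv2.cvtColor(p,cv2.COLOR_BGR2HSV)
    for y in range(y0,y1,2):
        print(''.join('.' if S>60 and H<30 else 't' if S>100 else 'W' if V>200 else 'g' if V>100 else '#' for H,S,V in h[y,x0:x1].astype(int)), y)
a=cv2.imread("pics/s9.png");b=cv2.imread("pics/s14.png")
print("after rings");asc(a,345,410,170,262);print("now");asc(b,345,410,170,262)
```

```text
after rings
........................................................gtttttttt 170
............gWW............................................tttttt 172
g#.........#ggg..............................................gttt 174
.#.........#...................................................gt 176
...........ggWWW................................................. 178
..........gggg................................................... 180
#g........ggggg.................................................. 182
#g..........gggg................................................. 184
gg...........ggggg............................................... 186
g..............gggg....................................gg........ 188
g...............ggggg......WWWtttttttttWgg............g#gggggg... 190
.................ggggg.gtttgttttttttttttttttttg......WWWg####ggg. 192
...................ggggttttggttttttttttttttttttttg.WWWWg#######.. 194
...................ggggggttttttttttgWWWWWtttttggggWWWWg########.. 196
..................Wtttggggtttgg...WWWWWWWWggtttggWWWgg########... 198
..................tttttggggg....WWWWWW
[... 4655 characters left out ...]

.....................gggg###########################............. 242
....................gggg#############g##g#g#g#######g............ 244
....................gggg#####.#############ggWWggg#gWWWWWW....... 246
...................ggggg############gg#g##ggWWWWWWWWWWWWWWWWWgg.. 248
...................gggg#####.###########ggWWWWWWWWWWWWWWWWWWWWWWW 250
...................gggg##.#############ggWWWWWWWWWWWWWWWWWWWWWWWW 252
...................gggg###.###########ggWWWWWWWWWWWWWWWWWWWWWWWWW 254
..................gggg##############ggWWWWWWWWWWWWWWWWWWWWWWWWWWW 256
................gggggg#.###########ggWWWWWWWWWWWWWWWWWWWWWWWWWWWW 258
...............gggggg######.#####ggWWWWWWWWWWWWWWWWWWWWWWWWWWWWWW 260
```

The tail of the plate now shows below the rings, at scene (366,245), where there was nothing before. I wait a little, then check for stillness and that the lever is up.

```bash
echo '[0, 0, 0, 0, 0.08, 0, 0, 0, 0, 0.08, 0, 0, 0, 0, 0.08, 0, 0, 0, 0, 0.08, 0, 0, 0, 0, 0.08]' | python3 -m pendant
echo '[0, 0, 0, 0, 0.08, 0, 0, 0, 0, 0.08, 0, 0, 0, 0, 0.08, 0, 0, 0, 0, 0.08, 0, 0, 0, 0, 0.08]' | python3 -m pendant
python3 - <<'E'
from h import *
s=bot.camera("scene"); b=cv2.imread("pics/s14.png"); a=cv2.imread("pics/scene0.png")
df=lambda p,q,r:(cv2.absdiff(p,q).max(2)[r[1]:r[3],r[0]:r[2]]>40).sum()
print("stand moving px",df(s,b,(345,170,420,290)))
print("lever vs start px",df(s,a,(135,165,200,250)),"lever black px",[(cv2.cvtColor(p,cv2.COLOR_BGR2GRAY)[170:200,138:162]<60).sum() for p in (a,s)])
print("bystanders diff",df(s,a,(300,275,335,330)),df(s,a,(408,200,436,232)))
t=bot.camera("top"); t0=cv2.imread("pics/top0.png"); print("top press grip",df(t,t0,(370,235,386,270)))
E
```

```text
time: 33.57
ee_pos: [0.4557, 0.0184, 0.3765]
tcp_rot: [-180.0, 0.0, 30.1]
wrist_force: [-1.0, 0.5, 0.6]
opening: 0.0799
grasp_force: 0.0
time: 33.98
ee_pos: [0.4556, 0.0181, 0.3766]
tcp_rot: [180.0, -0.0, 30.1]
wrist_force: [0.1, 0.0, 0.8]
opening: 0.0798
grasp_force: 0.0
stand moving px 0
lever vs start px 1 lever black px [np.int64(143), np.int64(126)]
bystanders diff 0 0
top press grip 0
```

```bash
python3 -c "
from workcell import bot
print(bot.job_done())"
```

```text
the job is handed in; nothing more can be done
None
```

I handed the job in with the plate stamped (already centred, so no tap was needed), both grey rings and the plate on the slanted arm, the lever up, and coupling and bottle undisturbed; the hand-in returned no verdict, and the plate's face-out side was inferred from how it was lowered, not seen.

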